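# Prop the chest lid and fill the last place in the flask pot

### The arm

A 6-joint arm with a two-finger parallel gripper is mounted at the origin on a cart in front of the work surface, level with it; the furniture and walls round the work are solid. World frame = base frame: x ahead of the robot, y to its left, z up, the work surface at z = 0. Lengths are in m, angles in degrees, forces in N, time in s.
With the tool pointing down it reaches from about 0.3 to 0.85 m from the base axis. Payload 5.4 kg.
Tool frame: the origin (TCP) lies midway between the tips of the shut fingers; the grasp point (between the pads) lies 19 mm behind it (robot.grip_point_offset is the distance from the TCP to the grasp point, in m); z points along the fingers, y is the line along which they close (so a half turn about z gives the same grasp; the last joint's range is limited). The gripper opens to 85 mm and grips with 20 to 120 N. Pads are 22 mm wide; open, the fingers measure 114 mm over their backs; the gripper's body (76 mm by 85 mm) begins 54 mm behind the grasp point. The pads swing forward as they close: fully open they stand 13 mm farther back than shut.
Start: joints at [-87.382, 9.076, 91.501, -0, 79.423, -12.038], TCP at [0.145, -0.556, 0.205] pointing down, gripper open.
Joint ranges: [-166.64, 166.64], [-54.1, 131.32], [10.49, 154.53], [-73.88, 253.88], [9.74, 151.15], [-171.62, 171.62]. Speed limits (degrees/s): [147.25, 147.25, 180, 180, 180, 180].

### API

Orientations are given as a 3x3 rotation matrix whose columns are the frame's x, y, z axes.
In Python, from plant import robot gives the robot as it stands.
- The arm moves only by the tool apply_moves, never from a script. Its argument "targets" is a list of rows, each an object of numbers: "grip": the opening, from -1 (shut) to 1 (fully open); "x", "y", "z": the shift along the tool's x, y, z in m; "twist": the turn about the tool's z in degrees. A call has exactly 10 rows; each row is the pose to reach, as a shift and turn from the pose commanded when the call began, along the tool's axes at that moment; what a row does not reach only later rows make up. A row lasts 1/8 s, in which the tool goes at most 62.5 mm and 10.7 degrees, less where a joint would pass 70% of its speed; a pose out of reach is approached as far as the arm can. A call with a gripper value outside its range is refused whole. The fingers move at their own pace and stop on an object; "force" is the grip in N (left out, the last holds). Time passes only in rows, so rows that repeat a pose let the fingers close, or fill a call up. It gives the time, the measured TCP pose, the force, the opening and the grip force at its end, in the units of the state.
- robot.observe(): the state, without advancing time (a new reading comes with each control period).
- robot.read_camera(name): name is "scene" or "top"; returns a dict with "pixels" (384x512x3 uint8, red, green, blue), "range_z" (384x512 float32, m along the optical axis (not along the pixel's ray), 0 where there is no reading), "mtx" (3x3 intrinsics, pixels), "R" (3x3) and "t" (3): a world point X has camera coordinates R X + t. Camera axes: x right, y down, z forward; pixel columns grow to the right and rows downward; lengths in m; the calibration is good to about 2 mm. A picture is of the moment at which its call begins.
- robot.finish_job(): hands the job in; it is judged then, once.
The state is a dict: "time": time; "joint_positions": joint angles; "dq": joint speeds; "joint_efforts": joint torques, N m; "tcp_pos": TCP position; "tcp_rot": TCP orientation; "wrist_force": force on the tool from outside, world axes, zero at the start; "wrist_torque": the same for the moment, N m; "finger_gap": finger opening in m; "gripper_force": force on a finger pad.
Only numpy, scipy, OpenCV 4.12 (cv2) and the standard library are available. Lean on these libraries where they do the work, as an engineer would, in place of code of your own. Each camera call takes 0.05 s, during which the arm holds its last target. There are 200 camera calls.

### The job

Open the blue chest's hinged lid, swing up the prop rod from its right-hand wall and let the lid down onto it so that the rod's tip sits in the holding cup under the lid and carries it; do not let the lid drop. With the lid so propped, stand the orange-capped flask from the bench upright on the floor of the round pot inside, in the one empty place of the cluster, with all the green-capped ones still standing there. Leave the other things on the bench where they stand.

Things in the scene. Friction and masses are not known exactly. Their poses are not given: they have to be found in the camera images.
- lid (a joint): blue steel lid of the chest, 190 mm deep, 212 wide, 5 thick, with a 24 mm skirt down its front edge: 0 = shut, grows as it opens up about the hinge at the chest's rear; 1.66 = leaning back on its stop, just past upright. 0.35 kg, nearly frictionless: let go below about 1.5 it falls shut; at 1.66 it stays. Propped on the rod it reads about 1.12.
- rod (a joint): steel prop rod, 190 mm from pivot to tip, 9 mm thick: 0 = lying flat rearward on the chest's right-hand wall (under the shut lid), grows as its tip swings up and forward; 1.57 = upright. Stiff pivot (about 0.12 N m of friction): it stays where it is left. Propped it reads about 0.84. Its tip bears on the lid and catches in the keeper.
- chest: fixed blue steel chest, 200 (x) x 216 (y) x 106 mm, origin at the centre of its underside on the bench; its -x axis is its front, +x its hinge side. Front and side walls are 80 mm high, 8 mm thick, floor 4 mm thick, rear wall 106 mm high. A thin 2 mm plate on the left wall reaches to 105 mm.
- lid_hinge (a point): middle of the lid's hinge pin: in the chest's frame (0.100, 0, 0.110). The hinge axis is the chest's y axis.
- lid_bar (a point): middle of the steel bar handle on the lid's front edge: round bar 10 mm thick, 110 mm long, along the chest's y axis, 235 mm from the hinge pin and 40 mm out from the lid's edge, in the lid's plane (1 mm above the hinge axis when shut), so it can be pinched from above at any lid angle and rolls between the fingers
- keeper (a point): the holding hole: middle of the bottom of a steel cup on the lid's underside, 23 mm long at its bottom and 31 mm at its mouth between flared lips about 10 mm deep, 22 mm wide, at the lid's right-hand edge in the rod's plane, 135 mm from the hinge pin, 4.5 mm below the hinge axis when shut. Its axes are the lid's (z is the lid's normal).
- rod_tip (a point): the very end of the rod's rubber-tipped free end (11 mm thick)
- rod_pivot (a point): the rod's pivot: in the chest's frame (-0.090, -0.104, 0.0885), that is 8.5 mm above the middle of the right-hand wall's top, near the front corner. It turns in the chest's x-z plane.
- rod_grip (a point): middle of the red sleeve on the rod, 15 mm thick and 36 mm long, 112 mm from the pivot, where to take it
- pot: fixed round steel pot standing in the chest's middle: 134 mm across outside, 128 mm inside, walls 32 mm high, base 3 mm thick, origin under its centre 4 mm above the bench. It takes seven flasks, one in the centre and six round it, 42 mm apart. The one empty place is in the ring, somewhere on the front side: in the pot's frame at 180 degrees from its x axis, 42 mm from the centre.
- pot_in (a point): centre of the pot's inner floor, 7 mm above the bench
- stored_1: loose green-capped flask of the same shape and size as the orange ones, already standing in the pot at its centre. Origin at the centre of its underside.
- stored_2: loose green-capped flask of the same shape and size as the orange ones, already standing in the pot in the ring. Origin at the centre of its underside.
- stored_3: loose green-capped flask of the same shape and size as the orange ones, already standing in the pot in the ring. Origin at the centre of its underside.
- stored_4: loose green-capped flask of the same shape and size as the orange ones, already standing in the pot in the ring. Origin at the centre of its underside.
- stored_5: loose green-capped flask of the same shape and size as the orange ones, already standing in the pot in the ring. Origin at the centre of its underside.
- flask: loose orange-labelled white flask to be packed: round body 40 mm in diameter and 50 mm high with a bevelled foot, on it an orange cap 16 mm in diameter and 30 mm high (80 mm in all), about 0.08 kg. Origin at the centre of its underside, z up its axis. It stands upright on the bench to the right of the chest among other things.
- stored_6: loose green-capped flask of the same shape and size as the orange ones, already standing in the pot in the ring. Origin at the centre of its underside.
- glue_bottle: bystander, loose: white glue bottle with red nozzle, 50 mm in diameter, 140 mm high, origin at the centre of its underside
- jar_small: bystander, loose: small jam jar, 72 mm in diameter, 102 mm high, origin at the centre of its underside
- paint_tin: bystander, loose: paint tin, 78 mm in diameter, 77 mm high, origin at the centre of its underside
- oil_bottle: bystander, loose: blue bottle with white nozzle, 40 mm in diameter, 120 mm high, origin at the centre of its underside
There are look-alikes about, which are no part of the job. Leave any pink or red look-alike of the flask alone.

How it is judged:
By the outcome, as a careful person would: the job done as asked, in the order asked, and still so for the second after the job is handed in, with the robot touching nothing.
It also fails if it takes over 72 s, if anything falls off the work surface, if the arm or the gripper's body presses on something with over 40 N, if the wrist force passes 120 N, or if a joint passes its speed limit or range.

## Working session

There is one attempt and no reset: what is moved stays moved. The work goes in short steps, Python scripts to look and compute and a tool call to move; the robot and the scene stay as the last step left them, time stands still between calls to the robot, and variables do not carry over. Pictures are saved under pics/ and viewed, at most 10 in all, crops included, and the job is handed in when it is done.

Besides the shell and the picture viewer there is one more tool, called as a command line: name --argument value ..., lists and objects as JSON in quotes. apply_moves: Moves the arm, as the interface text tells. Its arguments: {"type":"object","properties":{"targets":{"type":"array","items":{"type":"object","properties":{"grip":{"type":"number"},"x":{"type":"number"},"y":{"type":"number"},"z":{"type":"number"},"twist":{"type":"number"}}}},"force":{"type":"number"}},"required":["targets"]}

```bash
mkdir -p pics; ls
python3 - <<'E'
from plant import robot
import cv2,numpy as np
for n in("scene","top"):
    d=robot.read_camera(n); cv2.imwrite(f"pics/{n}0.png",cv2.resize(d["pixels"][:,:,::-1],(800,600)))
    np.savez(f"{n}0.npz",**d); print(n,d["mtx"].tolist(),d["R"].round(3).tolist(),d["t"])
s=robot.observe();print({k:np.round(v,3).tolist() for k,v in s.items()})
E
```

```text
pics
scene [[425.76637755047994, 0.0, 257.53911417424956], [0.0, 425.76637755047994, 186.7592933860539], [0.0, 0.0, 1.0]] [[-0.857, -0.515, -0.014], [-0.381, 0.652, -0.656], [0.347, -0.556, -0.755]] [0.3988298  0.40236448 0.89107964]
top [[425.2126607440835, 0.0, 261.14078366096055], [0.0, 425.2126607440835, 191.72607393746452], [0.0, 0.0, 1.0]] [[-0.004, -1.0, 0.029], [-0.993, 0.0, -0.116], [0.116, -0.029, -0.993]] [-0.19502282  0.58690055  1.24862408]
{'time': 0.1, 'joint_positions': [-87.381, 9.111, 91.563, 0.001, 79.423, -12.037], 'dq': [-0.013, -0.082, -0.136, 0.056, 0.053, -0.06], 'joint_efforts': [-0.0, -39.699, -33.234, -0.0, 0.004, -0.0], 'tcp_pos': [0.145, -0.556, 0.204], 'tcp_rot': [[0.967, 0.253, -0.0], [0.253, -0.967, 0.002], [0.0, -0.002, -1.0]], 'wrist_force': [-1.122, 0.507, 0.342], 'wrist_torque': [-0.022, -0.037, -0.015], 'gripper_force': 0.0, 'finger_gap': 0.085}
```

View pics/scene0.png

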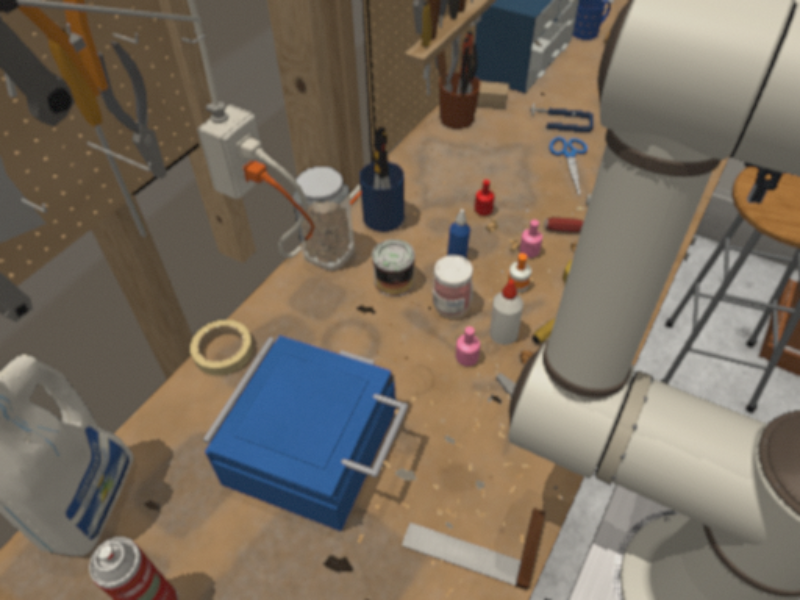

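View pics/top0.png

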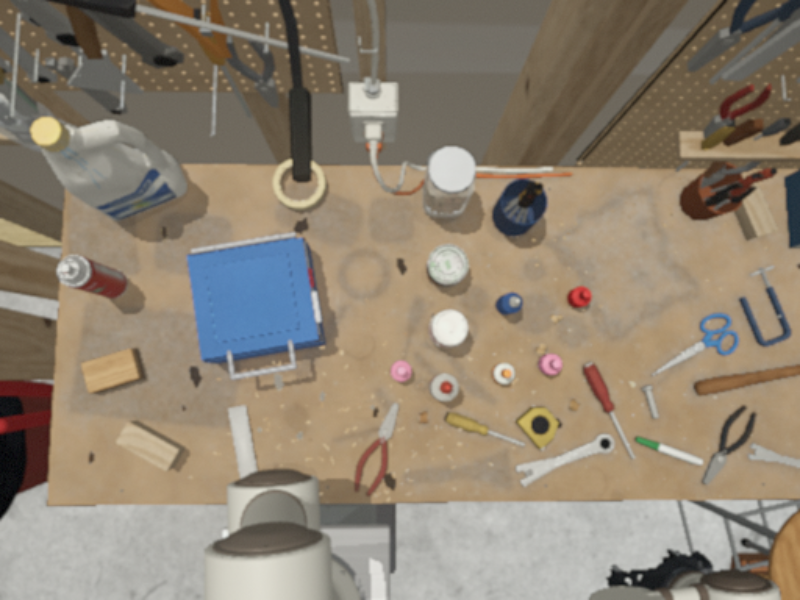

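The scene picture shows the shut chest at (300,430). The orange-capped flask is at scene (520,272), top (504,373). Its look-alikes are pink at top (402,371) and (551,365), and red at top (580,297). Only the one at (504,373) has a white body and orange cap, so it fits the description.

```bash
cat > h.py <<'E'
import numpy as np,cv2
def cloud(d):
    K=d["mtx"];z=d["range_z"];v,u=np.indices(z.shape)
    c=np.stack([(u-K[0,2])/K[0,0]*z,(v-K[1,2])/K[1,1]*z,z],-1)
    w=(c-d["t"])@d["R"]; w[z==0]=np.nan
    return w
def proj(d,X):
    c=d["R"]@np.asarray(X,float)+d["t"];p=d["mtx"]@c;return p[:2]/p[2]
def px(d,X): return np.round(proj(d,X)).astype(int).tolist()
E
python3 - <<'E'
from h import *
d=dict(np.load("top0.npz"));s=dict(np.load("scene0.npz"));
for n,e in(("top",d),("scene",s)):
    w=cloud(e);p=e["pixels"].astype(int)
    m=(p[...,2]>p[...,0]+50)&(w[...,2]>.095)&(w[...,2]<.13)&(w[...,1]<.4)&(w[...,1]>-.1)
    q=w[m];print(n,m.sum(),np.median(q[:,2]))
    r=cv2.minAreaRect((q[:,:2]*1000).astype(np.float32));print(r,cv2.boxPoints(r).tolist())
    # orange cap
    h=cv2.cvtColor(e["pixels"],cv2.COLOR_RGB2HSV)
    o=(h[...,0]>5)&(h[...,0]<20)&(h[...,1]>150)&(w[...,2]>.055)&(w[...,2]<.085)&(w[...,0]<.6)
    print("cap",o.sum(),np.nanmedian(w[o],0),np.nanmax(w[o],0),np.nanmin(w[o],0))
w=cloud(d)
# things taller than 20mm on bench: blobs
m=((w[...,2]>.03)&(w[...,2]<.2)&(w[...,1]<0.1)&(w[...,1]>-.45)&(w[...,0]>.2)&(w[...,0]<.75)).astype(np.uint8)
n,l,st,c=cv2.connectedComponentsWithStats(m)
for i in range(1,n):
    if st[i,4]>30:
        q=w[l==i];print(st[i,4],c[i].round(),np.round((q.min(0)+q.max(0))/2,3),"max",q.max(0).round(3),"min",q.min(0).round(3))
a=d["pixels"][200:290,220:390,::-1];cv2.imwrite("pics/crop1.png",cv2.resize(a,None,fx=4.5,fy=4.5,interpolation=cv2.INTER_CUBIC))
# bar
for (u,v) in[(148,238),(168,236),(188,233),(167,237),(168,238)]: print(u,v,w[v,u].round(3))
E
```

```text
top 4995 0.11416426012138121
((662.6943359375, 112.09160614013672), (378.25, 229.18536376953125), 16.38512420654297) [[448.92449951171875, 168.6796417236328], [513.5759887695312, -51.1978759765625], [876.4641723632812, 55.503570556640625], [811.8126831054688, 275.381103515625]]
cap 3 [ 0.4437062  -0.37184157  0.07669609] [ 0.44657571 -0.3712923   0.07829125] [ 0.44079141 -0.37381416  0.07315584]
scene 7128 0.11542308321620079
((657.7067260742188, 113.82411193847656), (375.48828125, 226.15750122070312), 15.774703979492188) [[446.29229736328125, 171.60484313964844], [507.77447509765625, -46.03514099121094], [869.1211547851562, 56.04338073730469], [807.6389770507812, 273.683349609375]]
cap 43 [ 0.4390771  -0.3730644   0.07614166] [ 0.44619263 -0.36742592  0.0847841 ] [ 0.43283943 -0.3826256   0.05613335]
236 [330. 142.] [ 0.734 -0.409  0.074] max [ 0.75  -0.368  0.118] min [ 0.718 -0.45   0.03 ]
3475 [179. 191.] [0.572 0.032 0.077] max [0.704 0.1   0.124] min [ 0.44  -0.037  0.03 ]
568 [286. 169.] [ 0.652 -0.27   0.056] max [ 0.69  -0.232  0.082] min [ 0.614 -0.308  0.03 ]
179 [327. 193.] [ 0.578 -0.39   0.076] max [ 0.596 -0.371  0.12 ] min [ 0.559 -0.41   0.032]
492 [287. 210.] [ 0.528 -0.269  0.07 ] max [ 0.561 -0.235  0.11 ] min [ 0.494 -0.303  0.03 ]
143 [257. 237.] [ 0.45  -0.182  0.057] max [ 0.468 -0.162  0.084] min [ 0.433 -0.201  0.03 ]
148 [322. 238.] [ 0.445 -0.379  0.057] max [ 0.465 -0.359  0.081] min [ 0.426 -0.398  0.033]
261 [284. 247.] [ 0.42  -0.261  0.089] max [ 0.444 -0.237  0.144] min [ 0.396 -0.286  0.035]
191 [341. 271.] [ 0.343 -0.43   0.035] max [ 0.378 -0.41   0.04 ] min [ 0.308 -0.45   0.03 ]
148 238 [0.448 0.121 0.116]
168 236 [0.453 0.066 0.117]
188 233 [0.461 0.011 0.115]
167 237 [0.451 0.069 0.116]
168 238 [0.448 0.066 0.116]
```

View pics/crop1.png

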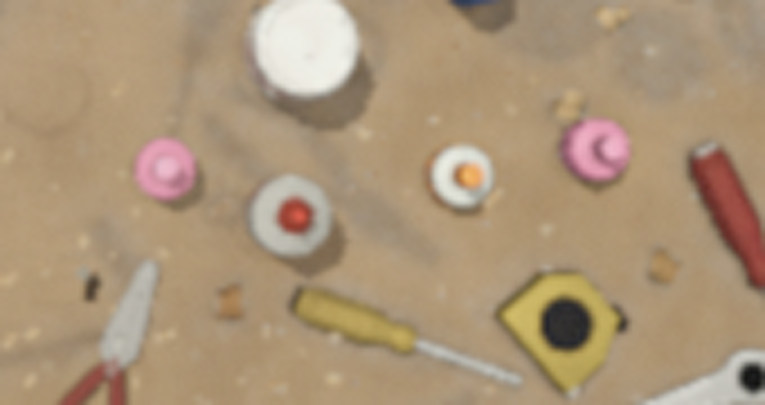

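The crop confirms the target flask, white body with orange cap, at crop (462,177). Pinks are at (165,168) and (596,150), and the glue bottle at (290,215). Next I fit the chest pose.

```bash
cat >> h.py <<'E'
def lidrect(e):
    w=cloud(e);p=e["pixels"].astype(int)
    m=((p[...,2]>p[...,0]+40)&(w[...,2]>.105)&(w[...,2]<.122)&(w[...,1]<.3)).astype(np.uint8)
    n,l,st,c=cv2.connectedComponentsWithStats(m);i=1+st[1:,4].argmax()
    q=w[l==i];return cv2.minAreaRect((q[:,:2]*1000).astype(np.float32)),np.median(q[:,2]),st[i,4]
E
python3 - <<'E'
from h import *
from scipy.optimize import least_squares
for n in("top","scene"):
    e=dict(np.load(n+"0.npz"));print(n,lidrect(e))
    w=cloud(e)
    # bar: grey points z .1-.125 in front of lid
    q=w[(w[...,2]>.105)&(w[...,2]<.122)&(w[...,0]<.475)&(w[...,0]>.42)&(w[...,1]>.0)&(w[...,1]<.14)]
    c=np.polyfit(q[:,1],q[:,0],1);print("bar",len(q),q.mean(0).round(4),q[:,1].min(),q[:,1].max(),np.degrees(np.arctan(-c[0])),np.polyval(c,.066))
    # flask shoulder+body circle fit
    f=w[(abs(w[...,0]-.445)<.03)&(abs(w[...,1]+.378)<.03)&(w[...,2]>.012)]
    f=f[(f[:,2]<.047)]
    r=least_squares(lambda a:np.hypot(f[:,0]-a[0],f[:,1]-a[1])-.02,[.445,-.378],loss="soft_l1",f_scale=.001);print("body",len(f),r.x,np.std(r.fun))
    f=w[(abs(w[...,0]-.445)<.03)&(abs(w[...,1]+.378)<.03)&(w[...,2]>.057)]
    r=least_squares(lambda a:np.hypot(f[:,0]-a[0],f[:,1]-a[1])-.008,[.445,-.378],loss="soft_l1",f_scale=.001);print("cap",len(f),r.x,f.mean(0))
E
```

```text
top (((583.8407592773438, 89.09423065185547), (193.4519500732422, 212.44081115722656), 10.068906784057617), np.float64(0.11417069360498257), np.int32(4987))
bar 191 [0.4524 0.071  0.114 ] 0.008102064194666317 0.12796426242701023 4.915036698144088 0.452796882210204
body 87 [ 0.44615409 -0.37952232] 0.003133714638586833
cap 28 [ 0.44539896 -0.37883465] [ 0.44603518 -0.37799891  0.07696065]
scene (((577.6199951171875, 89.88670349121094), (198.30972290039062, 212.37527465820312), 9.769872665405273), np.float64(0.1154605452406963), np.int32(7025))
bar 328 [0.4487 0.0783 0.1154] 0.009482438182566284 0.1388507975488896 2.598445961569186 0.4492790882932116
body 115 [ 0.44088507 -0.37871762] 0.002274367938699465
cap 51 [ 0.44135757 -0.37831065] [ 0.43977405 -0.37399423  0.07288395]
```

```bash
cat >> h.py <<'E'
C=np.array([.582,.0895]);YAW=10.
def setc(): pass
def ch(p,C=None,yaw=None):
    C=globals()["C"] if C is None else C; a=np.radians(YAW if yaw is None else yaw)
    return np.array([C[0]+p[0]*np.cos(a)-p[1]*np.sin(a),C[1]+p[0]*np.sin(a)+p[1]*np.cos(a),p[2]])
def bar(t): return ch([.1-.235*np.cos(t)+.001*np.sin(t),0,.11+.235*np.sin(t)+.001*np.cos(t)])
def off(s,X,yaw=None):
    R=np.array(s["tcp_rot"]);o=R.T@(np.asarray(X)-s["tcp_pos"])
    y=np.degrees(np.arctan2(R[1,0],R[0,0]));tw=0 if yaw is None else -((yaw-y+180)%360-180)
    return np.round(o,4).tolist(),round(tw,1)
def st(s):
    R=np.array(s["tcp_rot"]);print(round(s["time"],2),"tcp",np.round(s["tcp_pos"],4),"yaw",np.degrees(np.arctan2(R[1,0],R[0,0])).round(1),"F",np.round(s["wrist_force"],1),"gap",round(s["finger_gap"],4),"gf",round(s["gripper_force"],1),"q",np.round(s["joint_positions"],0))
E
python3 - <<'E'
from h import *;from plant import robot
s=robot.observe();st(s);b=bar(0);print(b);print(off(s,b+[0,0,.06],100))
E
```

```text
0.1 tcp [ 0.1455 -0.5557  0.2037] yaw 14.7 F [-1.1  0.5  0.3] gap 0.085 gf 0.0 q [-87.   9.  92.   0.  79. -12.]
[0.44905095 0.0660575  0.111     ]
([0.451, -0.5247, 0.0337], np.float64(-85.3))
```

apply_moves --targets '[{"x": 0.041,"y": -0.048,"z": 0,"twist": -8,"grip": -0.2},{"x": 0.082,"y": -0.095,"z": 0,"twist": -17,"grip": -0.2},{"x": 0.123,"y": -0.143,"z": 0,"twist": -26,"grip": -0.2},{"x": 0.164,"y": -0.19,"z": 0,"twist": -34,"grip": -0.2},{"x": 0.205,"y": -0.238,"z": 0,"twist": -43,"grip": -0.2},{"x": 0.246,"y": -0.286,"z": 0,"twist": -52,"grip": -0.2},{"x": 0.287,"y": -0.333,"z": 0,"twist": -60,"grip": -0.2},{"x": 0.328,"y": -0.381,"z": 0,"twist": -69,"grip": -0.2},{"x": 0.369,"y": -0.429,"z": 0,"twist": -77,"grip": -0.2},{"x": 0.41,"y": -0.476,"z": 0,"twist": -85.3,"grip": -0.2}]' --force 40

```text
time: 1.35
tcp_pos: [0.4207, 0.0072, 0.2046]
tcp_rot: [[-0.178, 0.984, 0.001], [0.984, 0.178, -0.0], [-0.0, 0.0, -1.0]]
wrist_force: [0.4, -1.7, 0.5]
finger_gap: 0.0342
gripper_force: 0.0
```

Run:
```python
from h import *;from plant import robot
s=robot.observe();st(s);b=bar(0);print(off(s,b+[0,0,-.017],100))
```

```text
1.35 tcp [0.4207 0.0072 0.2046] yaw 100.2 F [ 0.4 -1.7  0.5] gap 0.0342 gf 0.0 q [-16. -15. 115.  -0.  80. -26.]
([0.053, 0.0383, 0.1106], np.float64(0.2))
```

apply_moves --targets '[{"x": 0.026,"y": 0.019,"z": 0.005,"grip": -0.2},{"x": 0.053,"y": 0.038,"z": 0.02,"grip": -0.2},{"x": 0.053,"y": 0.038,"z": 0.05,"grip": -0.2},{"x": 0.053,"y": 0.038,"z": 0.08,"grip": -0.2},{"x": 0.053,"y": 0.038,"z": 0.1,"grip": -0.2},{"x": 0.053,"y": 0.038,"z": 0.11,"grip": -0.2},{"x": 0.053,"y": 0.038,"z": 0.11,"grip": -0.2},{"x": 0.053,"y": 0.038,"z": 0.11,"grip": -0.9},{"x": 0.053,"y": 0.038,"z": 0.11,"grip": -0.9},{"x": 0.053,"y": 0.038,"z": 0.11,"grip": -0.9}]'

```text
invalid input at $.targets[0]: expected keys grip, x, y, z, twist
```

Run:
```python
from h import *;from plant import robot
s=robot.observe();st(s);d=robot.read_camera("scene");cv2.imwrite("pics/s1.png",cv2.resize(d["pixels"][200:384,100:345,::-1],(800,600)))
```

```text
1.35 tcp [0.4207 0.0072 0.2046] yaw 100.2 F [ 0.4 -1.7  0.5] gap 0.0342 gf 0.0 q [-16. -15. 115.  -0.  80. -26.]
```

View pics/s1.png

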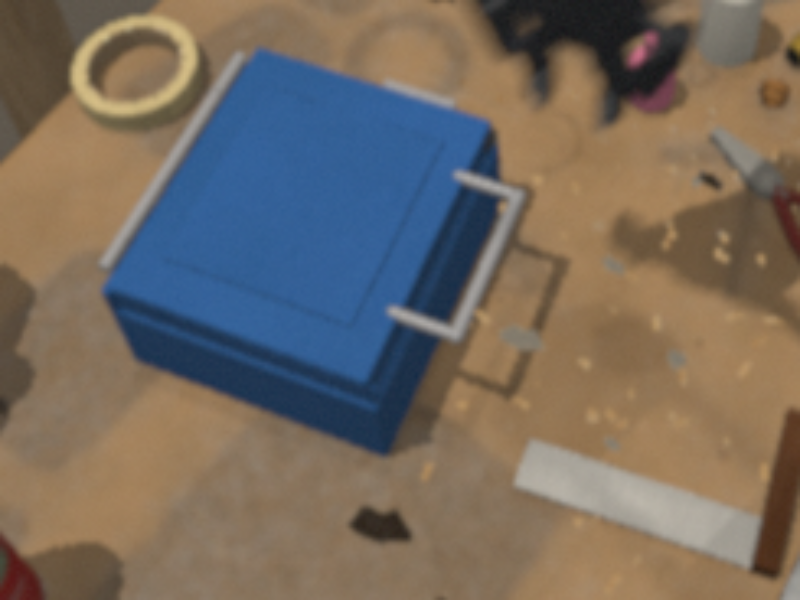

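The call was refused because the rows had no twist. The picture shows the chest still shut, with the bar from (520,195) to (460,330) and the gripper off at (590,50). I'll resend with twist.

apply_moves --targets '[{"x": 0.026,"y": 0.019,"z": 0.005,"twist": 0,"grip": -0.2},{"x": 0.053,"y": 0.038,"z": 0.02,"twist": 0,"grip": -0.2},{"x": 0.053,"y": 0.038,"z": 0.05,"twist": 0,"grip": -0.2},{"x": 0.053,"y": 0.038,"z": 0.08,"twist": 0,"grip": -0.2},{"x": 0.053,"y": 0.038,"z": 0.1,"twist": 0,"grip": -0.2},{"x": 0.053,"y": 0.038,"z": 0.11,"twist": 0,"grip": -0.2},{"x": 0.053,"y": 0.038,"z": 0.11,"twist": 0,"grip": -0.2},{"x": 0.053,"y": 0.038,"z": 0.11,"twist": 0,"grip": -0.9},{"x": 0.053,"y": 0.038,"z": 0.11,"twist": 0,"grip": -0.9},{"x": 0.053,"y": 0.038,"z": 0.11,"twist": 0,"grip": -0.9}]'

```text
time: 2.65
tcp_pos: [0.4489, 0.0638, 0.0952]
tcp_rot: [[-0.173, 0.985, 0.001], [0.985, 0.173, -0.0], [-0.0, 0.001, -1.0]]
wrist_force: [-0.4, -0.5, 0.6]
finger_gap: 0.0041
gripper_force: 0.0
```

Run:
```python
from h import *;from plant import robot
s=robot.observe();st(s)
b0=bar(0)
for t in np.arange(.1,1.7,.1): 
    b=bar(t);print(round(t,1),off(s,np.array(s["tcp_pos"])+b-b0)[0])
```

```text
2.65 tcp [0.4489 0.0638 0.0952] yaw 100.0 F [-0.4 -0.5  0.6] gap 0.0041 gf 0.0 q [ -7.  -3. 117.  -0.  66. -17.]
0.1 [-0.0, 0.0013, -0.0235]
0.2 [-0.0, 0.0049, -0.0467]
0.3 [-0.0, 0.0109, -0.0694]
0.4 [-0.0, 0.019, -0.0914]
0.5 [-0.0, 0.0294, -0.1125]
0.6 [-0.0, 0.0417, -0.1325]
0.7 [-0.0, 0.0561, -0.1511]
0.8 [0.0, 0.0722, -0.1682]
0.9 [0.0, 0.0899, -0.1836]
1.0 [0.0, 0.1091, -0.1972]
1.1 [0.0, 0.1295, -0.2088]
1.2 [0.0, 0.151, -0.2182]
1.3 [0.0001, 0.1733, -0.2255]
1.4 [0.0001, 0.1963, -0.2305]
1.5 [0.0001, 0.2196, -0.2333]
1.6 [0.0001, 0.2431, -0.2336]
```

Run:
```python
from h import *;from plant import robot
d=robot.read_camera("scene");t=robot.read_camera("top")
np.savez("s2.npz",**d);np.savez("t2.npz",**t)
a=cv2.resize(d["pixels"][235:335,200:300,::-1],(400,400),interpolation=cv2.INTER_CUBIC)
b=cv2.resize(t["pixels"][190:270,110:190,::-1],(400,400),interpolation=cv2.INTER_CUBIC)
cv2.imwrite("pics/s2.png",np.hstack([a,b]))
s=robot.observe();st(s);P=np.array(s["tcp_pos"]);print(px(d,P),px(t,P),px(d,bar(0)),px(t,bar(0)))
```

```text
2.75 tcp [0.4487 0.0638 0.0949] yaw 100.0 F [-0.3 -0.2  0.1] gap 0.0041 gf 0.0 q [ -7.  -3. 117.   0.  66. -17.]
[248, 282] [170, 238] [248, 279] [168, 238]
```

View pics/s2.png

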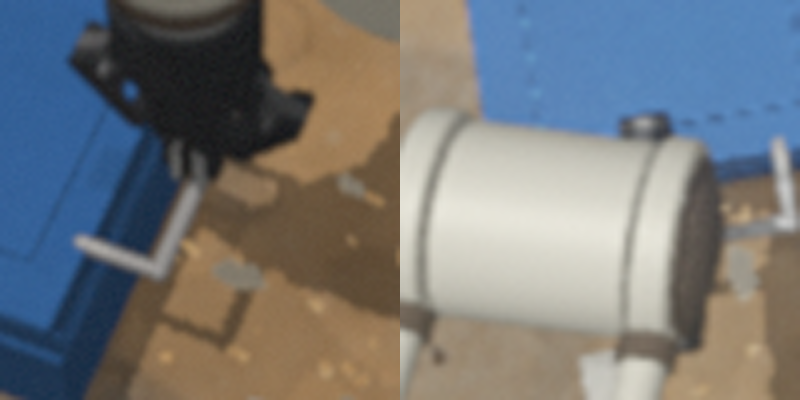

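Run:
```python
from h import *
d=dict(np.load("s2.npz"));w=cloud(d)
a=np.radians(10);e=np.array([np.cos(a),np.sin(a)]);n=np.array([-np.sin(a),np.cos(a)])
X=(w[...,:2]-C)@e;Y=(w[...,:2]-C)@n
for y0,y1 in((.055,.065),(.04,.05),(.025,.04),(.01,.025),(-.015,.01),(-.035,-.015),(-.05,-.035),(-.065,-.055)):
    m=(X<-.105)&(X>-.18)&(Y>y0)&(Y<y1)&(w[...,2]>.07)&(w[...,2]<.17)
    print(y0,m.sum(),[(round(x*1000),round(z*1000)) for x,z in sorted(zip(X[m],w[...,2][m]))][::3])
```

```text
0.055 54 [(-144, 115), (-141, 114), (-139, 113), (-138, 116), (-136, 115), (-134, 116), (-133, 118), (-130, 117), (-128, 114), (-126, 116), (-124, 113), (-121, 116), (-119, 115), (-117, 112), (-114, 111), (-112, 119), (-110, 116), (-107, 113)]
0.04 21 [(-144, 115), (-142, 115), (-141, 113), (-140, 116), (-139, 118), (-137, 117), (-135, 114)]
0.025 30 [(-144, 115), (-143, 114), (-142, 114), (-141, 118), (-141, 116), (-140, 114), (-139, 119), (-138, 118), (-137, 119), (-136, 118)]
0.01 56 [(-168, 169), (-151, 166), (-148, 168), (-144, 148), (-143, 114), (-143, 117), (-142, 118), (-142, 161), (-141, 134), (-141, 115), (-140, 118), (-139, 117), (-138, 117), (-137, 118), (-136, 117), (-135, 114), (-134, 129), (-129, 167), (-124, 166)]
-0.015 137 [(-156, 170), (-153, 162), (-152, 137), (-152, 155), (-152, 142), (-151, 159), (-151, 153), (-150, 139), (-149, 149), (-148, 130), (-146, 139), (-145, 132), (-145, 152), (-145, 155), (-145, 128), (-144, 114), (-143, 155), (-143, 143), (-143, 129), (-141, 118), (-141, 138), (-139, 157), (-139, 152), (-135, 115), (-135, 152), (-135, 162), (-135, 147), (-134, 154), (-134, 131), (-134, 151), (-134, 148), (-134, 158), (-133, 170), (-133, 161), (-132, 168), (-132, 159), (-131, 143), (-131, 139), (-130, 147), (-129, 138), (-128, 168), (-125, 145), (-123, 145), (-123, 131), (-122, 167), (-115, 168)]
-0.035 0 []
-0.05 1 [(-144, 113)]
-0.065 0 []
```

The left crop shows the fingers at (190,150) meeting the bar near (205,180), but they closed to 4 mm without holding it. I'll reopen, go 10 mm lower and 2 mm forward, and close again.

apply_moves --targets '[{"x": 0,"y": 0,"z": -0.005,"twist": 0,"grip": -0.25},{"x": 0,"y": 0,"z": -0.03,"twist": 0,"grip": -0.25},{"x": 0,"y": -0.002,"z": -0.03,"twist": 0,"grip": -0.25},{"x": 0,"y": -0.002,"z": -0.01,"twist": 0,"grip": -0.25},{"x": 0,"y": -0.002,"z": 0.01,"twist": 0,"grip": -0.25},{"x": 0,"y": -0.002,"z": 0.01,"twist": 0,"grip": -0.25},{"x": 0,"y": -0.002,"z": 0.01,"twist": 0,"grip": -1},{"x": 0,"y": -0.002,"z": 0.01,"twist": 0,"grip": -1},{"x": 0,"y": -0.002,"z": 0.01,"twist": 0,"grip": -1},{"x": 0,"y": -0.002,"z": 0.01,"twist": 0,"grip": -1}]'

```text
time: 4.0
tcp_pos: [0.4468, 0.0634, 0.0853]
tcp_rot: [[-0.173, 0.985, 0.001], [0.985, 0.173, -0.0], [-0.0, 0.001, -1.0]]
wrist_force: [-3.3, -0.7, 6.1]
finger_gap: 0.0065
gripper_force: 39.7
```

Run:
```python
from h import *;from plant import robot
s=robot.observe();st(s)
d=robot.read_camera("scene")
np.savez("s3.npz",**d);w=cloud(d)
X=(w[...,:2]-C)@[np.cos(np.radians(10)),np.sin(np.radians(10))];Y=(w[...,:2]-C)@[-np.sin(np.radians(10)),np.cos(np.radians(10))]
m=(X<-.105)&(X>-.18)&(Y>-.015)&(Y<.025)&(w[...,2]>.06)&(w[...,2]<.15)
for z,x,y in sorted(zip(w[m][:,2],X[m],Y[m]))[:40]: print((round(x*1000),round(y*1000),round(z*1000)),end=' ')
```

```text
4.0 tcp [0.4468 0.0634 0.0853] yaw 100.0 F [-3.3 -0.7  6.1] gap 0.0065 gf 39.7 q [ -7.  -2. 117.  -0.  65. -17.]
(-143, 24, 111) (-143, 17, 112) (-143, 22, 113) (-143, 12, 113) (-134, 18, 113) (-144, 20, 113) (-130, 8, 114) (-135, 3, 114) (-134, 24, 114) (-142, 21, 114) (-143, 11, 114) (-136, 16, 115) (-137, 13, 115) (-135, 14, 115) (-138, 5, 115) (-137, 21, 115) (-137, 3, 115) (-138, 23, 115) (-137, 8, 116) (-141, 17, 116) (-137, 19, 116) (-143, 17, 116) (-137, 24, 116) (-138, 16, 116) (-140, 10, 116) (-138, 11, 116) (-139, 13, 116) (-136, 22, 116) (-136, 12, 116) (-148, 7, 117) (-140, 16, 117) (-142, 15, 117) (-137, 7, 117) (-139, 8, 117) (-141, 23, 117) (-135, 10, 117) (-141, 13, 117) (-142, 10, 117) (-142, 20, 117) (-136, 0, 117)
```

apply_moves --targets '[{"x": 0,"y": 0,"z": -0.002,"twist": 0,"grip": -0.25},{"x": 0,"y": 0,"z": -0.01,"twist": 0,"grip": -0.25},{"x": 0,"y": 0,"z": -0.01,"twist": 0,"grip": -0.25},{"x": 0,"y": 0,"z": 0.005,"twist": 0,"grip": -0.25},{"x": 0,"y": 0,"z": 0.02,"twist": 0,"grip": -0.25},{"x": 0,"y": 0,"z": 0.02,"twist": 0,"grip": -0.25},{"x": 0,"y": 0,"z": 0.02,"twist": 0,"grip": -1},{"x": 0,"y": 0,"z": 0.02,"twist": 0,"grip": -1},{"x": 0,"y": 0,"z": 0.02,"twist": 0,"grip": -1},{"x": 0,"y": 0,"z": 0.02,"twist": 0,"grip": -1}]'

```text
time: 5.3
tcp_pos: [0.4467, 0.0635, 0.0648]
tcp_rot: [[-0.173, 0.985, 0.001], [0.985, 0.173, -0.0], [-0.0, 0.001, -1.0]]
wrist_force: [0.5, 0.2, -1.6]
finger_gap: 0.0089
gripper_force: 38.9
```

Run:
```python
from h import *;from plant import robot
s=robot.observe();st(s)
d=robot.read_camera("scene");w=cloud(d)
X=(w[...,:2]-C)@[np.cos(np.radians(10)),np.sin(np.radians(10))];Y=(w[...,:2]-C)@[-np.sin(np.radians(10)),np.cos(np.radians(10))]
m=(X<-.105)&(X>-.18)&(Y>-.015)&(Y<.025)&(w[...,2]>.05)&(w[...,2]<.15)
for z,x,y in sorted(zip(w[m][:,2],X[m],Y[m]))[:30]: print((round(x*1000),round(y*1000),round(z*1000)),end=' ')
```

```text
5.3 tcp [0.4467 0.0635 0.0648] yaw 100.0 F [ 0.5  0.2 -1.6] gap 0.0089 gf 38.9 q [ -7.  -0. 118.   0.  62. -17.]
(-149, 6, 92) (-146, 9, 96) (-150, 6, 97) (-149, 9, 97) (-130, 10, 99) (-154, 6, 100) (-144, 10, 100) (-129, 8, 101) (-146, 9, 101) (-150, 6, 102) (-154, 4, 102) (-149, 9, 102) (-124, 6, 103) (-149, 5, 104) (-144, 9, 104) (-152, 7, 104) (-156, -2, 105) (-123, 5, 105) (-122, 6, 105) (-149, 3, 105) (-157, 0, 106) (-130, 8, 106) (-157, 6, 106) (-147, 10, 106) (-152, 6, 107) (-156, 4, 108) (-128, 10, 108) (-144, 9, 108) (-154, 5, 108) (-149, 10, 108)
```

Gap 8.9 mm at 39 N, so the bar is held. The fingertips sit about 28 mm higher than the reported TCP, and I'll allow for that from here on. Now I swing the lid along its arc.

apply_moves --targets '[{"x": 0,"y": 0.0004,"z": -0.012,"twist": 0,"grip": -1},{"x": 0,"y": 0.0028,"z": -0.035,"twist": 0,"grip": -1},{"x": 0,"y": 0.0077,"z": -0.058,"twist": 0,"grip": -1},{"x": 0,"y": 0.0147,"z": -0.0805,"twist": 0,"grip": -1},{"x": 0,"y": 0.024,"z": -0.102,"twist": 0,"grip": -1},{"x": 0,"y": 0.0353,"z": -0.1225,"twist": 0,"grip": -1},{"x": 0,"y": 0.0487,"z": -0.142,"twist": 0,"grip": -1},{"x": 0,"y": 0.064,"z": -0.16,"twist": 0,"grip": -1},{"x": 0,"y": 0.0722,"z": -0.1682,"twist": 0,"grip": -1},{"x": 0,"y": 0.0722,"z": -0.1682,"twist": 0,"grip": -1}]'

```text
time: 6.6
tcp_pos: [0.5165, 0.0755, 0.2353]
tcp_rot: [[-0.173, 0.985, -0.003], [0.985, 0.173, -0.002], [-0.001, -0.003, -1.0]]
wrist_force: [-9.6, -3.3, 7.8]
finger_gap: 0.0088
gripper_force: 39.4
```

Run:
```python
from h import *;from plant import robot
s=robot.observe();st(s);P=np.array(s["tcp_pos"])
for t in np.arange(.9,1.7,.1): print(round(t,1),off(s,P+bar(t)-bar(.8))[0])
print(off(s,P+bar(1.66)-bar(.8))[0], "expected",bar(.8)-[0,0,.046])
```

```text
6.6 tcp [0.5165 0.0755 0.2353] yaw 100.0 F [-9.6 -3.3  7.8] gap 0.0088 gf 39.4 q [ -5.   0.  98.  -0.  83. -15.]
0.9 [-0.0, 0.0177, -0.0155]
1.0 [-0.0, 0.0368, -0.0291]
1.1 [-0.0, 0.0572, -0.0408]
1.2 [-0.0, 0.0786, -0.0504]
1.3 [-0.0, 0.1009, -0.0578]
1.4 [-0.0, 0.1238, -0.0629]
1.5 [-0.0, 0.1472, -0.0657]
1.6 [0.0, 0.1707, -0.0661]
[0.0, 0.1847, -0.0653] expected [0.51994852 0.07855865 0.23327539]
```

apply_moves --targets '[{"x": 0,"y": 0.008,"z": -0.0095,"twist": 0,"grip": -1},{"x": 0,"y": 0.026,"z": -0.0245,"twist": 0,"grip": -1},{"x": 0,"y": 0.046,"z": -0.037,"twist": 0,"grip": -1},{"x": 0,"y": 0.067,"z": -0.0475,"twist": 0,"grip": -1},{"x": 0,"y": 0.089,"z": -0.056,"twist": 0,"grip": -1},{"x": 0,"y": 0.112,"z": -0.062,"twist": 0,"grip": -1},{"x": 0,"y": 0.135,"z": -0.066,"twist": 0,"grip": -1},{"x": 0,"y": 0.159,"z": -0.068,"twist": 0,"grip": -1},{"x": 0,"y": 0.175,"z": -0.068,"twist": 0,"grip": -1},{"x": 0,"y": 0.183,"z": -0.067,"twist": 0,"grip": -1}]'

```text
time: 7.85
tcp_pos: [0.6987, 0.107, 0.3017]
tcp_rot: [[-0.172, 0.985, 0.002], [0.985, 0.172, -0.001], [-0.001, 0.002, -1.0]]
wrist_force: [0.1, -1.6, 4.8]
finger_gap: 0.0086
gripper_force: 41.0
```

Run:
```python
from h import *;from plant import robot
s=robot.observe();st(s);P=np.array(s["tcp_pos"])
print(bar(1.66)-[0,0,.046])
e=np.array([np.cos(np.radians(10)),np.sin(np.radians(10))])
print("chest x",(P[:2]-C)@e)
```

```text
7.85 tcp [0.6987 0.107  0.3017] yaw 99.9 F [ 0.1 -1.6  4.8] gap 0.0086 gf 41.0 q [ -1.  27.  59.  -0.  94. -11.]
[0.70207869 0.11067311 0.29797655]
chest x 0.11795411437952408
```

apply_moves --targets '[{"x": 0,"y": 0.004,"z": 0,"twist": 0,"grip": -1},{"x": 0,"y": 0.004,"z": 0,"twist": 0,"grip": -0.7},{"x": 0,"y": 0.003,"z": 0,"twist": 0,"grip": -0.4},{"x": 0,"y": 0.003,"z": 0,"twist": 0,"grip": -0.4},{"x": 0,"y": 0.003,"z": -0.02,"twist": 0,"grip": -0.4},{"x": 0,"y": 0.003,"z": -0.05,"twist": 0,"grip": -0.4},{"x": 0,"y": -0.03,"z": -0.06,"twist": 0,"grip": -0.2},{"x": -0.03,"y": -0.08,"z": -0.06,"twist": 10,"grip": -0.2},{"x": -0.07,"y": -0.12,"z": -0.06,"twist": 20,"grip": -0.2},{"x": -0.1,"y": -0.16,"z": -0.06,"twist": 30,"grip": -0.2}]'

```text
time: 9.1
tcp_pos: [0.5563, -0.0198, 0.3598]
tcp_rot: [[0.348, 0.937, 0.001], [0.937, -0.348, -0.0], [-0.0, 0.001, -1.0]]
wrist_force: [0.0, 0.0, 0.4]
finger_gap: 0.034
gripper_force: 0.0
```

Run:
```python
from h import *;from plant import robot
s=robot.observe();st(s)
d=robot.read_camera("scene");t=robot.read_camera("top")
np.savez("s4.npz",**d);np.savez("t4.npz",**t)
a=cv2.resize(d["pixels"][170:350,110:300,::-1],(400,379),interpolation=cv2.INTER_CUBIC)
b=cv2.resize(t["pixels"][120:270,90:248,::-1],(400,379),interpolation=cv2.INTER_CUBIC)
cv2.imwrite("pics/s4.png",np.hstack([a,b]))
```

```text
9.1 tcp [ 0.5563 -0.0198  0.3598] yaw 69.6 F [0.  0.  0.4] gap 0.034 gf 0.0 q [-14.   3.  80.  -0.  96.   6.]
```

View pics/s4.png

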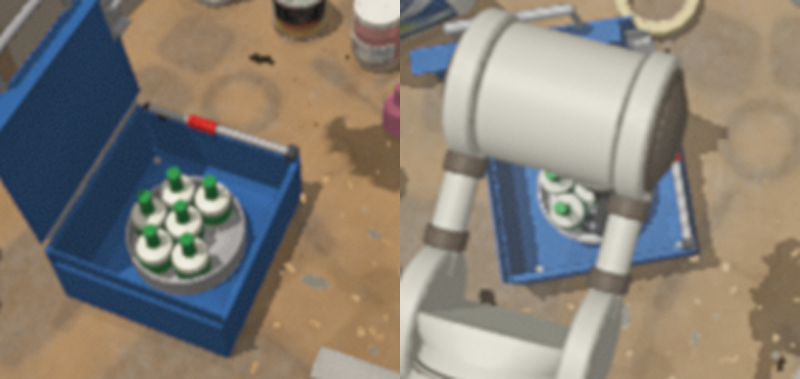

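The lid stands open. The left crop shows the rod on the right wall with its red sleeve at (202,125) and pivot at (290,152), and the pot's empty place is at the front near (220,240). I'll measure the sleeve, caps and pot.

Run:
```python
from h import *;from plant import robot
from scipy.optimize import least_squares
d=dict(np.load("s4.npz"));w=cloud(d);h=cv2.cvtColor(d["pixels"],cv2.COLOR_RGB2HSV);a=np.radians(10)
e=np.array([np.cos(a),np.sin(a)]);n=np.array([-np.sin(a),np.cos(a)])
U=np.stack([(w[...,:2]-C)@e,(w[...,:2]-C)@n,w[...,2]],-1)
red=((h[...,0]<6)|(h[...,0]>174))&(h[...,1]>150)&(abs(U[...,0])<.12)&(abs(U[...,1]+.1)<.03)
q=U[red];print("red",red.sum(),q.mean(0).round(4),q.min(0).round(3),q.max(0).round(3))
# rod line (non blue points near right wall above .085)
m=(abs(U[...,1]+.104)<.012)&(U[...,2]>.088)&(U[...,2]<.105)&(U[...,0]<.1)&(U[...,0]>-.1)
q=U[m];c=np.polyfit(q[:,0],q[:,1],1);print("rod",len(q),"yaw corr",np.degrees(np.arctan(c[0])),"y at 0",c[1],q[:,0].min(),q[:,0].max())
g=((h[...,0]>45)&(h[...,0]<85)&(h[...,1]>120)&(abs(U[...,0])<.09)&(abs(U[...,1])<.09)&(U[...,2]>.062)&(U[...,2]<.1)).astype(np.uint8)
k,l,stt,c=cv2.connectedComponentsWithStats(g)
for i in range(1,k):
    if stt[i,4]<8: continue
    q=U[l==i];r=least_squares(lambda p:np.hypot(q[:,0]-p[0],q[:,1]-p[1])-.008,q.mean(0)[:2]+[.004,0],loss="soft_l1",f_scale=.001)
    print("cap",stt[i,4],r.x.round(4),q[:,2].max().round(3),[round((q[:,j].min()+q[:,j].max())/2,4) for j in(0,1)])
# front wall top
m=(abs(U[...,2]-.08)<.004)&(U[...,0]<-.08)&(U[...,0]>-.12)&(abs(U[...,1])<.09)
q=U[m];c=np.polyfit(q[:,1],q[:,0],1);print("front wall",len(q),q[:,0].mean(),np.degrees(np.arctan(c[0])))
# lid angle
m=(U[...,0]>.08)&(U[...,0]<.14)&(U[...,2]>.15)&(U[...,2]<.27)&(abs(U[...,1])<.08)
q=U[m];c=np.polyfit(q[:,2],q[:,0],1);print("lid",np.pi/2+np.arctan(c[0]),np.polyval(c,.11))
s=robot.observe();print((np.array(s["tcp_pos"][:2])-C)@e,(np.array(s["tcp_pos"][:2])-C)@n)
```

```text
red 69 [ 0.0163 -0.1005  0.0947] [-0.    -0.108  0.087] [ 0.033 -0.095  0.101]
rod 327 yaw corr -0.07593406007688315 y at 0 -0.10172950374191407 -0.09916319713325063 0.094768705604014
cap 50 [ 0.0206 -0.0341] 0.091 [np.float64(0.0203), np.float64(-0.0326)]
cap 43 [-0.0187 -0.0361] 0.091 [np.float64(-0.0222), np.float64(-0.0372)]
cap 49 [0.0379 0.0037] 0.092 [np.float64(0.0378), np.float64(0.0051)]
cap 38 [-0.0052 -0.0016] 0.091 [np.float64(-0.0069), np.float64(0.0027)]
cap 40 [0.0114 0.0364] 0.09 [np.float64(0.0111), np.float64(0.0414)]
cap 37 [-0.026   0.0349] 0.091 [np.float64(-0.0308), np.float64(0.0374)]
front wall 277 -0.100583961083007 0.22603093709046712
lid 1.659747898024515 0.09408800281725829
-0.045560365811463346 -0.10435157523125034
```

```bash
sed -i 's/^C=np.array.*/C=np.array([.5791,.0905]);YAW=10./' h.py
python3 - <<'E'
from h import *;from plant import robot
s=robot.observe();X=ch([.028,-.104,0.046]);print(X,off(s,X,10))
E
```

```text
[ 0.62473403 -0.00705786  0.046     ] ([0.0378, 0.0602, 0.314], np.float64(59.6))
```

apply_moves --targets '[{"x": 0.01,"y": 0.015,"z": 0,"twist": 10,"grip": -0.1},{"x": 0.02,"y": 0.03,"z": 0.02,"twist": 20,"grip": -0.1},{"x": 0.03,"y": 0.045,"z": 0.06,"twist": 30,"grip": -0.1},{"x": 0.0378,"y": 0.06,"z": 0.11,"twist": 40,"grip": -0.1},{"x": 0.0378,"y": 0.06,"z": 0.16,"twist": 50,"grip": -0.1},{"x": 0.0378,"y": 0.06,"z": 0.2,"twist": 59.6,"grip": -0.1},{"x": 0.0378,"y": 0.06,"z": 0.235,"twist": 59.6,"grip": -0.1},{"x": 0.0378,"y": 0.06,"z": 0.255,"twist": 59.6,"grip": -0.1},{"x": 0.0378,"y": 0.06,"z": 0.265,"twist": 59.6,"grip": -0.1},{"x": 0.0378,"y": 0.06,"z": 0.27,"twist": 59.6,"grip": -0.1}]'

```text
time: 10.45
tcp_pos: [0.6277, -0.0036, 0.0904]
tcp_rot: [[0.984, 0.18, 0.002], [0.18, -0.984, -0.0], [0.001, 0.0, -1.0]]
wrist_force: [0.9, 1.5, 0.2]
finger_gap: 0.0385
gripper_force: 0.0
```

Run:
```python
from h import *;from plant import robot
s=robot.observe();st(s)
X=ch([.028,-.104,0.046]);print(off(s,X,10))
d=robot.read_camera("scene");w=cloud(d);np.savez("s5.npz",**d)
a=np.radians(10);e=np.array([np.cos(a),np.sin(a)]);n=np.array([-np.sin(a),np.cos(a)])
U=np.stack([(w[...,:2]-C)@e,(w[...,:2]-C)@n,w[...,2]],-1)
cv2.imwrite("pics/s5.png",cv2.resize(d["pixels"][150:300,130:300,::-1],(680,600),interpolation=cv2.INTER_CUBIC))
```

```text
10.45 tcp [ 0.6277 -0.0036  0.0904] yaw 10.4 F [0.9 1.5 0.2] gap 0.0385 gf 0.0 q [-11.  23.  88.   0.  69.  68.]
([-0.0036, 0.0029, 0.0444], np.float64(0.4))
```

View pics/s5.png

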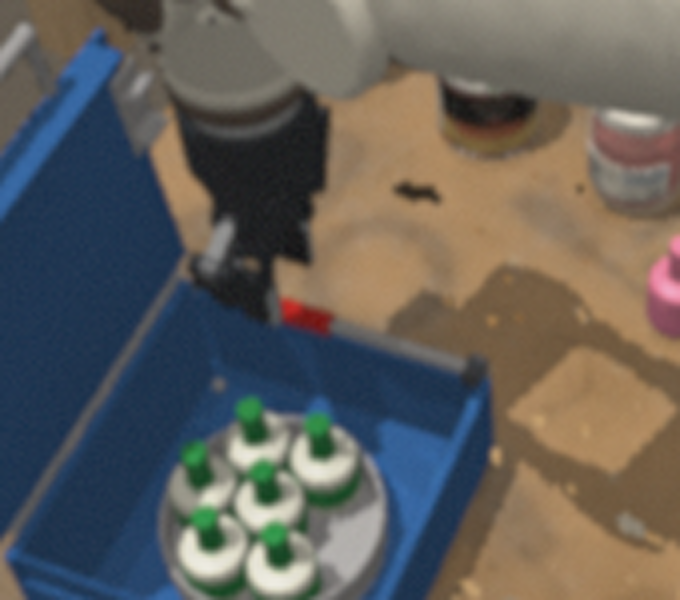

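The gripper hangs above the rod's rear part, with the near finger at about (235,285), the red sleeve centre at about (303,318) and the pivot at (475,368). I'll check the offset numerically before going down.

Run:
```python
from h import *;from plant import robot
d=dict(np.load("s5.npz"));w=cloud(d);a=np.radians(10);e=np.array([np.cos(a),np.sin(a)]);n=np.array([-np.sin(a),np.cos(a)])
U=np.stack([(w[...,:2]-C)@e,(w[...,:2]-C)@n,w[...,2]],-1)
h=cv2.cvtColor(d["pixels"],cv2.COLOR_RGB2HSV)
m=(U[...,2]>.098)&(U[...,2]<.2)&(abs(U[...,0]-.03)<.06)&(abs(U[...,1]+.09)<.07)&(h[...,1]<140)
q=U[m]
for z in np.arange(.1,.2,.01):
    k=q[(q[:,2]>=z)&(q[:,2]<z+.01)]
    if len(k):print(z.round(3),len(k),(k.min(0)*1000).round(),(k.max(0)*1000).round(),(np.median(k,0)*1000).round())
```

```text
0.1 2 [ 89. -91. 103.] [ 89. -90. 106.] [ 89. -90. 105.]
0.12 31 [  18. -125.  120.] [ 39. -68. 130.] [  24. -119.  126.]
0.13 39 [  18. -125.  130.] [ 36. -66. 140.] [ 24. -78. 134.]
0.14 35 [  18. -125.  140.] [ 34. -66. 150.] [  23. -119.  145.]
0.15 27 [  18. -125.  150.] [ 33. -70. 159.] [  22. -120.  155.]
0.16 46 [  16. -143.  160.] [ 35. -53. 170.] [  20. -100.  166.]
0.17 68 [  16. -153.  170.] [ 40. -46. 180.] [ 19. -71. 174.]
0.18 80 [  12. -155.  181.] [ 41. -42. 190.] [ 20. -74. 187.]
0.19 68 [  12. -157.  190.] [ 37. -40. 200.] [ 18. -76. 194.]
```

apply_moves --targets '[{"x": -0.0036,"y": 0.003,"z": 0,"twist": 0.4,"grip": -0.1},{"x": -0.0036,"y": 0.003,"z": 0.01,"twist": 0.4,"grip": -0.1},{"x": -0.0036,"y": 0.003,"z": 0.025,"twist": 0.4,"grip": -0.1},{"x": -0.0036,"y": 0.003,"z": 0.037,"twist": 0.4,"grip": -0.1},{"x": -0.0036,"y": 0.003,"z": 0.044,"twist": 0.4,"grip": -0.1},{"x": -0.0036,"y": 0.003,"z": 0.044,"twist": 0.4,"grip": -0.1},{"x": -0.0036,"y": 0.003,"z": 0.044,"twist": 0.4,"grip": -0.7},{"x": -0.0036,"y": 0.003,"z": 0.044,"twist": 0.4,"grip": -1},{"x": -0.0036,"y": 0.003,"z": 0.044,"twist": 0.4,"grip": -1},{"x": -0.0036,"y": 0.003,"z": 0.044,"twist": 0.4,"grip": -1}]'

```text
time: 11.75
tcp_pos: [0.6248, -0.0091, 0.0467]
tcp_rot: [[0.985, 0.173, 0.002], [0.173, -0.985, -0.003], [0.001, 0.003, -1.0]]
wrist_force: [0.8, -6.6, -0.6]
finger_gap: 0.0137
gripper_force: 39.0
```

Run:
```python
from h import *;from plant import robot
s=robot.observe();st(s);P=np.array(s["tcp_pos"])
r=.118
for t in np.append(np.arange(.1,.9,.1),.84): print(round(t,2),off(s,P+ch([r*np.cos(t)-r,0,r*np.sin(t)])-ch([0,0,0]))[0])
```

```text
11.75 tcp [ 0.6248 -0.0091  0.0467] yaw 9.9 F [ 0.8 -6.6 -0.6] gap 0.0137 gf 39.0 q [-12.  25.  90.  -0.  64.  68.]
0.1 [-0.0006, 0.0, -0.0118]
0.2 [-0.0023, 0.0001, -0.0234]
0.3 [-0.0052, 0.0001, -0.0349]
0.4 [-0.0092, 0.0002, -0.046]
0.5 [-0.0144, 0.0002, -0.0566]
0.6 [-0.0205, 0.0002, -0.0667]
0.7 [-0.0276, 0.0003, -0.0761]
0.8 [-0.0357, 0.0003, -0.0847]
0.84 [-0.0391, 0.0003, -0.0879]
```

apply_moves --targets '[{"x": -0.0006,"y": 0.001,"z": -0.0118,"twist": 0,"grip": -1},{"x": -0.0023,"y": 0.001,"z": -0.0234,"twist": 0,"grip": -1},{"x": -0.0052,"y": 0.001,"z": -0.0349,"twist": 0,"grip": -1},{"x": -0.0092,"y": 0.001,"z": -0.046,"twist": 0,"grip": -1},{"x": -0.0144,"y": 0.001,"z": -0.0566,"twist": 0,"grip": -1},{"x": -0.0205,"y": 0.001,"z": -0.0667,"twist": 0,"grip": -1},{"x": -0.0276,"y": 0.001,"z": -0.0761,"twist": 0,"grip": -1},{"x": -0.0357,"y": 0.001,"z": -0.0847,"twist": 0,"grip": -1},{"x": -0.0391,"y": 0.001,"z": -0.0879,"twist": 0,"grip": -1},{"x": -0.0391,"y": 0.001,"z": -0.0879,"twist": 0,"grip": -1}]'

```text
time: 13.0
tcp_pos: [0.5837, -0.0161, 0.1332]
tcp_rot: [[0.985, 0.173, -0.004], [0.173, -0.985, -0.002], [-0.004, 0.001, -1.0]]
wrist_force: [-2.4, -6.3, -4.6]
finger_gap: 0.0133
gripper_force: 39.3
```

```bash
cat >> h.py <<'E'
def cf(w):
    a=np.radians(YAW);return np.stack([(w[...,:2]-C)@[np.cos(a),np.sin(a)],(w[...,:2]-C)@[-np.sin(a),np.cos(a)],w[...,2]],-1)
E
cat > rod.py <<'E'
from h import *;from plant import robot
s=robot.observe();st(s)
d=robot.read_camera("scene");np.savez("last.npz",**d);U=cf(cloud(d));h=cv2.cvtColor(d["pixels"],cv2.COLOR_RGB2HSV)
red=((h[...,0]<6)|(h[...,0]>174))&(h[...,1]>150)&(abs(U[...,0])<.12)&(abs(U[...,1]+.1)<.03)&(U[...,2]<.3)
q=U[red];print("red",red.sum(),q.mean(0).round(4))
m=(abs(U[...,1]+.103)<.01)&(U[...,2]>.1)&(U[...,2]<.25)&(U[...,0]<.06)&(U[...,0]>-.12)
q=U[m]
x,z=q[:,0]+.09+.0028,q[:,2]-.0885
if len(q):
    vx,vy,x0,z0=cv2.fitLine(np.stack([x,z],1).astype(np.float32),cv2.DIST_HUBER,0,.01,.01).ravel();print("rod",len(q),"angle fit",np.arctan2(vy,vx),"through pivot",np.median(np.arctan2(z,x)),"tip z",q[:,2].max())
E
python3 rod.py
```

```text
13.0 tcp [ 0.5837 -0.0161  0.1332] yaw 10.0 F [-2.4 -6.3 -4.6] gap 0.0133 gf 39.3 q [-13.  14.  94.  -0.  72.  67.]
red 4 [-0.0245 -0.1046  0.1636]
rod 267 angle fit 0.7835139 through pivot 0.8256776584528257 tip z 0.24966612360903745
```

apply_moves --targets '[{"x": 0,"y": 0,"z": 0,"twist": 0,"grip": -0.6},{"x": 0,"y": 0,"z": 0,"twist": 0,"grip": -0.1},{"x": 0,"y": 0,"z": 0,"twist": 0,"grip": -0.1},{"x": 0,"y": 0,"z": -0.02,"twist": 0,"grip": -0.1},{"x": 0,"y": 0,"z": -0.06,"twist": 0,"grip": -0.1},{"x": 0,"y": 0,"z": -0.11,"twist": 0,"grip": -0.1},{"x": 0,"y": 0,"z": -0.165,"twist": 0,"grip": -0.1},{"x": 0,"y": 0,"z": -0.22,"twist": -10,"grip": -0.1},{"x": 0,"y": 0,"z": -0.235,"twist": -20,"grip": -0.2},{"x": 0,"y": 0,"z": -0.235,"twist": -30,"grip": -0.2}]'

```text
time: 14.3
tcp_pos: [0.5864, -0.0148, 0.3717]
tcp_rot: [[0.763, 0.647, 0.005], [0.647, -0.763, -0.001], [0.003, 0.004, -1.0]]
wrist_force: [-0.1, 0.9, -0.4]
finger_gap: 0.0341
gripper_force: 0.0
```

```bash
python3 rod.py
python3 - <<'E'
from h import *;from plant import robot
s=robot.observe();print(off(s,[.701,.1075,.301],100))
E
```

```text
14.3 tcp [ 0.5864 -0.0148  0.3717] yaw 40.3 F [-0.1  0.9 -0.4] gap 0.0341 gf 0.0 q [-13.   8.  74.   0.  98.  36.]
red 73 [-0.0135 -0.1018  0.1712]
rod 329 angle fit 0.7621721 through pivot 0.791490398690429 tip z 0.22214348873632284
([0.1667, -0.0181, 0.0696], np.float64(-59.4))
```

The rod reads about 0.76 to 0.79 after release, which is short of 0.84. I'll regrasp it and raise it a bit.

Run:
```python
from h import *;from plant import robot
s=robot.observe();print(off(s,[.585,-.016,.132],10))
```

```text
([-0.0021, -0.0001, 0.2383], np.float64(30.6))
```

apply_moves --targets '[{"x": -0.002,"y": 0,"z": 0.03,"twist": 10,"grip": -0.1},{"x": -0.002,"y": 0,"z": 0.08,"twist": 20,"grip": -0.1},{"x": -0.002,"y": 0,"z": 0.13,"twist": 30.6,"grip": -0.1},{"x": -0.002,"y": 0,"z": 0.18,"twist": 30.6,"grip": -0.1},{"x": -0.002,"y": 0,"z": 0.215,"twist": 30.6,"grip": -0.1},{"x": -0.002,"y": 0,"z": 0.238,"twist": 30.6,"grip": -0.1},{"x": -0.002,"y": 0,"z": 0.238,"twist": 30.6,"grip": -0.1},{"x": -0.002,"y": 0,"z": 0.238,"twist": 30.6,"grip": -1},{"x": -0.002,"y": 0,"z": 0.238,"twist": 30.6,"grip": -1},{"x": -0.002,"y": 0,"z": 0.238,"twist": 30.6,"grip": -1}]'

```text
time: 15.6
tcp_pos: [0.5853, -0.0161, 0.1323]
tcp_rot: [[0.987, 0.162, 0.003], [0.162, -0.987, -0.0], [0.003, 0.001, -1.0]]
wrist_force: [1.2, 1.7, 2.7]
finger_gap: 0.0133
gripper_force: 39.2
```

```bash
python3 rod.py
```

```text
15.6 tcp [ 0.5853 -0.0161  0.1323] yaw 9.3 F [1.2 1.7 2.7] gap 0.0133 gf 39.2 q [-13.  14.  94.   0.  72.  67.]
red 4 [-0.0239 -0.1047  0.1632]
rod 271 angle fit 0.780541 through pivot 0.8217182250609527 tip z 0.24933293322508582
```

apply_moves --targets '[{"x": -0.002,"y": 0,"z": -0.002,"twist": 0,"grip": -1},{"x": -0.004,"y": 0,"z": -0.004,"twist": 0,"grip": -1},{"x": -0.006,"y": 0,"z": -0.006,"twist": 0,"grip": -1},{"x": -0.008,"y": 0,"z": -0.0075,"twist": 0,"grip": -1},{"x": -0.008,"y": 0,"z": -0.0075,"twist": 0,"grip": -0.6},{"x": -0.008,"y": 0,"z": -0.0075,"twist": 0,"grip": -0.1},{"x": -0.008,"y": 0,"z": -0.0075,"twist": 0,"grip": -0.1},{"x": -0.008,"y": 0,"z": -0.04,"twist": 0,"grip": -0.1},{"x": -0.008,"y": 0,"z": -0.09,"twist": 0,"grip": -0.1},{"x": -0.008,"y": 0,"z": -0.15,"twist": 0,"grip": -0.1}]'

```text
time: 16.9
tcp_pos: [0.5751, -0.0175, 0.2809]
tcp_rot: [[0.987, 0.162, -0.003], [0.162, -0.987, 0.0], [-0.003, -0.001, -1.0]]
wrist_force: [1.2, -0.5, 0.7]
finger_gap: 0.0384
gripper_force: 0.0
```

```bash
python3 rod.py
python3 - <<'E'
from h import *
# edge-based estimate: project model rod at angles and compare with dark/bright: use proj of axis, fit on pixels with rod colour in last.npz
d=dict(np.load("last.npz"));U=cf(cloud(d))
m=(abs(U[...,1]+.103)<.012)&(U[...,2]>.1)&(U[...,2]<.25)&(U[...,0]<.08)&(U[...,0]>-.12)
v,u=np.nonzero(m);P=np.stack([u,v],1).astype(np.float32)
def line(t,r): return proj(d,ch([-.09-.0028+r*np.cos(t),-.1025,.0885+r*np.sin(t)]))
vx,vy,x0,y0=cv2.fitLine(P,cv2.DIST_HUBER,0,.01,.01).ravel();print("img angle",np.degrees(np.arctan2(vy,vx)))
for t in(.72,.76,.8,.84,.88,.92):
    a=line(t,.02);b=line(t,.185);print(t,np.degrees(np.arctan2(*(b-a)[::-1])).round(1),b.round(1))
print("extreme px",P[P[:,1].argmin()],P[P[:,0].argmin()])
E
```

```text
16.9 tcp [ 0.5751 -0.0175  0.2809] yaw 9.3 F [ 1.2 -0.5  0.7] gap 0.0384 gf 0.0 q [-14.   7.  85.  -0.  88.  67.]
red 72 [-0.0198 -0.1016  0.1772]
rod 325 angle fit 0.84318084 through pivot 0.8731758053699489 tip z 0.2338438626666364
img angle 43.76892
0.72 -140.7 [189.2 194.8]
0.76 -139.3 [190.8 193.8]
0.8 -137.9 [192.6 192.9]
0.84 -136.5 [194.5 192.1]
0.88 -135.0 [196.5 191.4]
0.92 -133.4 [198.7 190.7]
extreme px [194. 189.] [193. 190.]
```

The rod now reads 0.84. Next I go back to the bar and lower the lid.

Run:
```python
from h import *;from plant import robot
s=robot.observe();print(off(s,[.701,.1075,.301],100))
```

```text
([0.1407, -0.1044, -0.008], np.float64(-90.6))
```

apply_moves --targets '[{"x": 0,"y": 0,"z": -0.045,"twist": -10,"grip": -0.2},{"x": 0,"y": 0,"z": -0.085,"twist": -20,"grip": -0.2},{"x": 0.02,"y": -0.015,"z": -0.09,"twist": -30,"grip": -0.2},{"x": 0.045,"y": -0.03,"z": -0.09,"twist": -40,"grip": -0.2},{"x": 0.07,"y": -0.05,"z": -0.09,"twist": -50,"grip": -0.2},{"x": 0.095,"y": -0.07,"z": -0.09,"twist": -60,"grip": -0.2},{"x": 0.12,"y": -0.09,"z": -0.09,"twist": -70,"grip": -0.2},{"x": 0.1407,"y": -0.1044,"z": -0.09,"twist": -80,"grip": -0.2},{"x": 0.1407,"y": -0.1044,"z": -0.09,"twist": -90.6,"grip": -0.2},{"x": 0.1407,"y": -0.1044,"z": -0.085,"twist": -90.6,"grip": -0.2}]'

```text
time: 18.2
tcp_pos: [0.6983, 0.1084, 0.3654]
tcp_rot: [[-0.171, 0.985, 0.0], [0.985, 0.171, -0.0], [-0.0, 0.0, -1.0]]
wrist_force: [0.9, 0.3, 0.1]
finger_gap: 0.0338
gripper_force: 0.0
```

Run:
```python
from h import *;from plant import robot
s=robot.observe();st(s);print(off(s,[.701,.1075,.301],100))
```

```text
18.2 tcp [0.6983 0.1084 0.3654] yaw 99.8 F [0.9 0.3 0.1] gap 0.0338 gf 0.0 q [ -1.  28.  51.  -0. 102. -11.]
([-0.0013, 0.0025, 0.0644], np.float64(-0.2))
```

apply_moves --targets '[{"x": 0,"y": 0.001,"z": 0.01,"twist": 0,"grip": -0.2},{"x": 0,"y": 0.001,"z": 0.03,"twist": 0,"grip": -0.2},{"x": 0,"y": 0.001,"z": 0.05,"twist": 0,"grip": -0.2},{"x": 0,"y": 0.001,"z": 0.064,"twist": 0,"grip": -0.2},{"x": 0,"y": 0.001,"z": 0.064,"twist": 0,"grip": -0.2},{"x": 0,"y": 0.001,"z": 0.064,"twist": 0,"grip": -0.6},{"x": 0,"y": 0.001,"z": 0.064,"twist": 0,"grip": -1},{"x": 0,"y": 0.001,"z": 0.064,"twist": 0,"grip": -1},{"x": 0,"y": 0.001,"z": 0.064,"twist": 0,"grip": -1},{"x": 0,"y": 0.001,"z": 0.064,"twist": 0,"grip": -1}]'

```text
time: 19.45
tcp_pos: [0.6995, 0.1085, 0.3031]
tcp_rot: [[-0.173, 0.985, 0.002], [0.985, 0.173, -0.0], [-0.0, 0.002, -1.0]]
wrist_force: [0.2, -0.1, 5.3]
finger_gap: 0.0081
gripper_force: 39.4
```

Run:
```python
from h import *;from plant import robot
s=robot.observe();st(s);P=np.array(s["tcp_pos"])
for t in (1.6,1.55,1.5,1.45,1.4,1.35,1.3,1.25,1.2,1.16,1.14,1.12,1.1): print(t,off(s,P+bar(t)-bar(1.66))[0])
```

```text
19.45 tcp [0.6995 0.1085 0.3031] yaw 100.0 F [ 0.2 -0.1  5.3] gap 0.0081 gf 39.4 q [ -1.  27.  58.  -0.  94. -11.]
1.6 [-0.0, -0.0141, -0.0009]
1.55 [-0.0, -0.0258, -0.0011]
1.5 [-0.0, -0.0376, -0.0006]
1.45 [-0.0, -0.0493, 0.0004]
1.4 [-0.0, -0.0609, 0.0021]
1.35 [-0.0001, -0.0724, 0.0043]
1.3 [-0.0001, -0.0838, 0.0071]
1.25 [-0.0001, -0.0951, 0.0104]
1.2 [-0.0001, -0.1062, 0.0143]
1.16 [-0.0001, -0.1149, 0.0178]
1.14 [-0.0001, -0.1192, 0.0197]
1.12 [-0.0001, -0.1235, 0.0217]
1.1 [-0.0001, -0.1277, 0.0238]
```

apply_moves --targets '[{"x": 0,"y": -0.0071,"z": -0.0005,"twist": 0,"grip": -1},{"x": 0,"y": -0.02,"z": -0.001,"twist": 0,"grip": -1},{"x": 0,"y": -0.0325,"z": -0.001,"twist": 0,"grip": -1},{"x": 0,"y": -0.045,"z": 0,"twist": 0,"grip": -1},{"x": 0,"y": -0.057,"z": 0.0015,"twist": 0,"grip": -1},{"x": 0,"y": -0.069,"z": 0.0036,"twist": 0,"grip": -1},{"x": 0,"y": -0.081,"z": 0.0064,"twist": 0,"grip": -1},{"x": 0,"y": -0.093,"z": 0.0098,"twist": 0,"grip": -1},{"x": 0,"y": -0.102,"z": 0.0128,"twist": 0,"grip": -1},{"x": 0,"y": -0.1062,"z": 0.0143,"twist": 0,"grip": -1}]'

```text
time: 20.7
tcp_pos: [0.5942, 0.0903, 0.2875]
tcp_rot: [[-0.173, 0.985, 0.001], [0.985, 0.173, 0.0], [0.0, 0.001, -1.0]]
wrist_force: [-0.4, 1.2, 2.9]
finger_gap: 0.0085
gripper_force: 40.4
```

```bash
cat > lid.py <<'E'
from h import *;from plant import robot
s=robot.observe();st(s);P=np.array(s["tcp_pos"]);print("chest",cf(P).round(4))
d=robot.read_camera("scene");np.savez("last.npz",**d);U=cf(cloud(d));h=cv2.cvtColor(d["pixels"],cv2.COLOR_RGB2HSV)
m=(h[...,0]>100)&(h[...,0]<125)&(h[...,1]>120)&(U[...,2]>.14)&(U[...,2]<.26)&(abs(U[...,1])<.08)&(U[...,0]>-.02)&(U[...,0]<.15)
q=U[m][:,[0,2]].astype(np.float32);vx,vz,x0,z0=cv2.fitLine(q,cv2.DIST_HUBER,0,.01,.01).ravel()
if vz<0:vx,vz=-vx,-vz
print("lid",len(q),np.arctan2(vz,-vx))
E
python3 lid.py; python3 rod.py
python3 - <<'E'
from h import *
d=dict(np.load("last.npz"));cv2.imwrite("pics/s6.png",cv2.resize(d["pixels"][130:300,130:300,::-1],(600,600),interpolation=cv2.INTER_CUBIC))
E
```

```text
20.7 tcp [0.5942 0.0903 0.2875] yaw 100.0 F [-0.4  1.2  2.9] gap 0.0085 gf 40.4 q [ -3.  11.  81.   0.  89. -13.]
chest [ 0.0148 -0.0028  0.2875]
lid 52 1.1939049
20.75 tcp [0.5939 0.0903 0.2873] yaw 100.0 F [-0.5  1.2  2.6] gap 0.0083 gf 40.5 q [ -3.  11.  81.   0.  89. -13.]
red 67 [-0.0202 -0.1014  0.1771]
rod 327 angle fit 0.84308213 through pivot 0.8752435277160734 tip z 0.23202622451747273
```

View pics/s6.png

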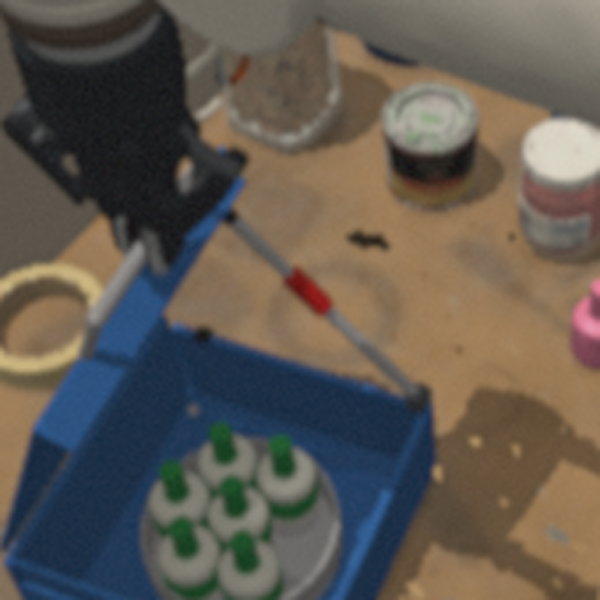

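The lid is at about 1.19, and the rod tip at (228,215) is just under the lid's right edge. I'll continue slowly.

apply_moves --targets '[{"x": 0,"y": -0.002,"z": 0.0008,"twist": 0,"grip": -1},{"x": 0,"y": -0.0044,"z": 0.0017,"twist": 0,"grip": -1},{"x": 0,"y": -0.0066,"z": 0.0026,"twist": 0,"grip": -1},{"x": 0,"y": -0.0087,"z": 0.0035,"twist": 0,"grip": -1},{"x": 0,"y": -0.0109,"z": 0.0045,"twist": 0,"grip": -1},{"x": 0,"y": -0.013,"z": 0.0054,"twist": 0,"grip": -1},{"x": 0,"y": -0.0152,"z": 0.0064,"twist": 0,"grip": -1},{"x": 0,"y": -0.0173,"z": 0.0074,"twist": 0,"grip": -1},{"x": 0,"y": -0.0173,"z": 0.0074,"twist": 0,"grip": -1},{"x": 0,"y": -0.0173,"z": 0.0074,"twist": 0,"grip": -1}]'

```text
time: 22.05
tcp_pos: [0.5777, 0.0874, 0.2803]
tcp_rot: [[-0.173, 0.985, 0.001], [0.985, 0.173, 0.0], [0.0, 0.001, -1.0]]
wrist_force: [1.9, 4.6, 2.4]
finger_gap: 0.0082
gripper_force: 40.4
```

```bash
python3 lid.py; python3 rod.py
```

```text
22.05 tcp [0.5777 0.0874 0.2803] yaw 100.0 F [1.9 4.6 2.4] gap 0.0082 gf 40.4 q [ -3.   8.  84.   0.  88. -13.]
chest [-0.0019 -0.0029  0.2803]
lid 6 1.1173656
22.1 tcp [0.5777 0.0874 0.2802] yaw 100.0 F [2.6 2.9 2.2] gap 0.0085 gf 40.4 q [ -3.   8.  84.   0.  88. -13.]
red 65 [-0.0203 -0.1014  0.1773]
rod 293 angle fit 0.8452441 through pivot 0.8761379512113934 tip z 0.22054574948364575
```

apply_moves --targets '[{"x": 0,"y": -0.001,"z": 0.0005,"twist": 0,"grip": -1},{"x": 0,"y": -0.002,"z": 0.001,"twist": 0,"grip": -1},{"x": 0,"y": -0.003,"z": 0.0015,"twist": 0,"grip": -1},{"x": 0,"y": -0.004,"z": 0.002,"twist": 0,"grip": -1},{"x": 0,"y": -0.005,"z": 0.0025,"twist": 0,"grip": -1},{"x": 0,"y": -0.006,"z": 0.003,"twist": 0,"grip": -1},{"x": 0,"y": -0.006,"z": 0.003,"twist": 0,"grip": -1},{"x": 0,"y": -0.006,"z": 0.003,"twist": 0,"grip": -1},{"x": 0,"y": -0.006,"z": 0.003,"twist": 0,"grip": -1},{"x": 0,"y": -0.006,"z": 0.003,"twist": 0,"grip": -1}]'

```text
time: 23.4
tcp_pos: [0.5768, 0.0872, 0.2797]
tcp_rot: [[-0.173, 0.985, 0.015], [0.985, 0.173, 0.002], [-0.0, 0.015, -1.0]]
wrist_force: [18.9, 6.8, 2.3]
finger_gap: 0.008
gripper_force: 40.7
```

```bash
python3 lid.py; python3 rod.py
```

```text
23.4 tcp [0.5768 0.0872 0.2797] yaw 100.0 F [18.9  6.8  2.3] gap 0.008 gf 40.7 q [ -3.   7.  85.   0.  87. -13.]
chest [-0.0029 -0.0028  0.2797]
lid 3 1.1101137
23.45 tcp [0.5767 0.0872 0.2797] yaw 100.0 F [18.4  7.2  1.2] gap 0.008 gf 40.7 q [ -3.   7.  85.   0.  87. -13.]
red 66 [-0.0204 -0.1013  0.1779]
rod 291 angle fit 0.8482627 through pivot 0.8804816932478303 tip z 0.2191307194962287
```

The lid stands at 1.11, firmly stopped on the rod with a 20 N reaction. I'll relax and open slightly, keeping the fingers round the bar as a catch.

apply_moves --targets '[{"x": 0,"y": 0.002,"z": -0.001,"twist": 0,"grip": -1},{"x": 0,"y": 0.004,"z": -0.002,"twist": 0,"grip": -1},{"x": 0,"y": 0.005,"z": -0.002,"twist": 0,"grip": -0.75},{"x": 0,"y": 0.005,"z": -0.002,"twist": 0,"grip": -0.65},{"x": 0,"y": 0.005,"z": -0.002,"twist": 0,"grip": -0.55},{"x": 0,"y": 0.005,"z": -0.002,"twist": 0,"grip": -0.5},{"x": 0,"y": 0.003,"z": -0.002,"twist": 0,"grip": -0.45},{"x": 0,"y": 0.003,"z": -0.002,"twist": 0,"grip": -0.4},{"x": 0,"y": 0.003,"z": -0.002,"twist": 0,"grip": -0.4},{"x": 0,"y": 0.003,"z": -0.002,"twist": 0,"grip": -0.4}]'

```text
time: 24.75
tcp_pos: [0.5744, 0.0867, 0.279]
tcp_rot: [[-0.173, 0.985, 0.0], [0.985, 0.173, 0.0], [-0.0, 0.0, -1.0]]
wrist_force: [0.2, 0.0, 0.1]
finger_gap: 0.0256
gripper_force: 0.0
```

```bash
python3 lid.py; python3 rod.py;python3 - <<'E'
from h import *
d=dict(np.load("last.npz"));cv2.imwrite("pics/s7.png",cv2.resize(d["pixels"][150:290,140:270,::-1],(557,600),interpolation=cv2.INTER_CUBIC))
E
```

```text
24.75 tcp [0.5744 0.0867 0.279 ] yaw 100.0 F [0.2 0.  0.1] gap 0.0256 gf 0.0 q [ -3.   8.  85.   0.  88. -13.]
chest [-0.0053 -0.0029  0.279 ]
lid 5 1.1199557
24.8 tcp [0.5744 0.0867 0.279 ] yaw 100.0 F [ 1.  -1.   0.7] gap 0.0253 gf 0.0 q [ -3.   8.  85.  -0.  88. -13.]
red 65 [-0.0212 -0.1013  0.1771]
rod 280 angle fit 0.84862185 through pivot 0.8812609365685267 tip z 0.21497749477100775
```

View pics/s7.png

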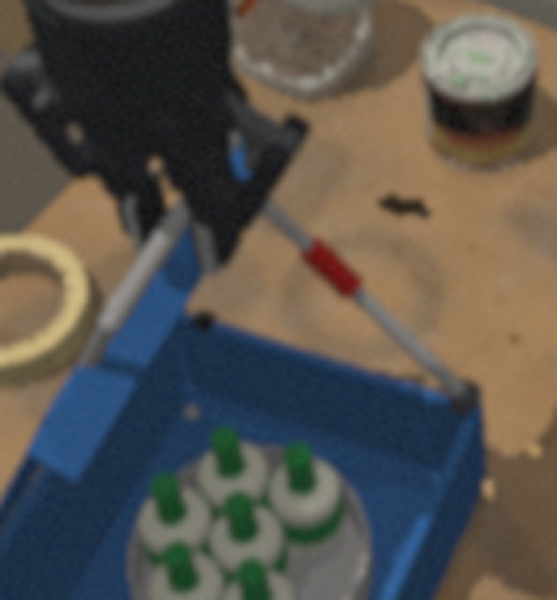

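The picture shows the lid on the rod, whose tip goes in under the lid's edge near (265,205). The open fingers feel no force, so the rod carries it. Off to the flask.

apply_moves --targets '[{"x": 0,"y": 0,"z": -0.02,"twist": 0,"grip": -0.4},{"x": 0,"y": 0,"z": -0.05,"twist": 0,"grip": -0.4},{"x": -0.02,"y": -0.01,"z": -0.075,"twist": 5,"grip": -0.2},{"x": -0.07,"y": -0.03,"z": -0.075,"twist": 15,"grip": -0.1},{"x": -0.12,"y": -0.06,"z": -0.075,"twist": 25,"grip": -0.1},{"x": -0.17,"y": -0.09,"z": -0.075,"twist": 35,"grip": -0.1},{"x": -0.22,"y": -0.12,"z": -0.07,"twist": 45,"grip": -0.1},{"x": -0.27,"y": -0.15,"z": -0.05,"twist": 55,"grip": -0.1},{"x": -0.32,"y": -0.17,"z": -0.02,"twist": 65,"grip": -0.1},{"x": -0.36,"y": -0.19,"z": 0,"twist": 75,"grip": -0.1}]'

```text
time: 26.1
tcp_pos: [0.4484, -0.3024, 0.2776]
tcp_rot: [[0.909, 0.416, -0.001], [0.416, -0.909, 0.001], [-0.0, -0.001, -1.0]]
wrist_force: [0.5, 0.5, -0.4]
finger_gap: 0.0384
gripper_force: 0.0
```

```bash
python3 lid.py; python3 rod.py;python3 - <<'E'
from h import *;from plant import robot
from scipy.optimize import least_squares
s=robot.observe();print(off(s,[.4435,-.379,.12],10))
t=robot.read_camera("top");np.savez("t8.npz",**t)
d=dict(np.load("last.npz"))
for nme,e in(("scene",d),("top",t)):
    U=cf(cloud(e));h=cv2.cvtColor(e["pixels"],cv2.COLOR_RGB2HSV)
    g=((h[...,0]>45)&(h[...,0]<85)&(h[...,1]>120)&(abs(U[...,0])<.09)&(abs(U[...,1])<.09)&(U[...,2]>.062)&(U[...,2]<.1)).astype(np.uint8)
    k,l,stt,c=cv2.connectedComponentsWithStats(g)
    for i in range(1,k):
        if stt[i,4]<8: continue
        q=U[l==i];r=least_squares(lambda p:np.hypot(q[:,0]-p[0],q[:,1]-p[1])-.008,q.mean(0)[:2]+[.004,0],loss="soft_l1",f_scale=.001)
        print(nme,stt[i,4],r.x.round(4),q.mean(0).round(4))
E
```

```text
26.1 tcp [ 0.4484 -0.3024  0.2776] yaw 24.6 F [ 0.5  0.5 -0.4] gap 0.0384 gf 0.0 q [-47.   2.  91.   0.  87.  19.]
chest [-0.197  -0.3642  0.2776]
lid 7 1.1197437
26.15 tcp [ 0.4457 -0.3061  0.2744] yaw 24.0 F [-2.9 -3.3 -2.6] gap 0.0386 gf 0.0 q [-47.   2.  91.  -0.  87.  19.]
red 68 [-0.0202 -0.1015  0.1774]
rod 297 angle fit 0.8447576 through pivot 0.8790631078815181 tip z 0.2215338575141627
([-0.034, 0.0681, 0.1555], np.float64(14.5))
scene 46 [ 0.0236 -0.0355] [ 0.021  -0.0315  0.0821]
scene 44 [-0.0163 -0.0381] [-0.0211 -0.0358  0.0819]
scene 46 [0.0399 0.0009] [0.0384 0.006  0.0816]
scene 39 [-0.0029 -0.0031] [-0.0046  0.003   0.0804]
scene 41 [0.0153 0.0359] [0.0118 0.0416 0.0805]
scene 39 [-0.0266  0.031 ] [-0.0288  0.0369  0.0811]
```

Run:
```python
from h import *
U=cf(cloud(dict(np.load("s5.npz"))))-[.0316-.0027,-.1011,.0904]
print("rel to TCP: dz, xmin,xmax,ymin,ymax")
for z in np.arange(.03,.5,.03):
    m=(U[...,2]>=z)&(U[...,2]<z+.03)&(abs(U[...,0])<.12)&(abs(U[...,1])<.1);q=U[m]
    # exclude lid points
    q=q[q[:,0]<.055]
    if len(q)>5:print(z.round(2),len(q),(np.percentile(q[:,0],[2,98])*1000).round(),(np.percentile(q[:,1],[2,98])*1000).round())
# center of pattern fit from caps
P=np.array([[.0236,-.0355],[-.0163,-.0381],[.0399,.0009],[-.0029,-.0031],[.0153,.0359],[-.0266,.031]])
from scipy.optimize import least_squares
A=np.radians([-60,-120,0,60,120]);M=np.stack([.042*np.cos(A),.042*np.sin(A)],1);M=np.insert(M,3,0,0)
def f(p):
    c,s=np.cos(p[2]),np.sin(p[2]);return (M@[[c,s],[-s,c]]+p[:2]-P).ravel()
r=least_squares(f,[0,0,0]);print(r.x[:2],np.degrees(r.x[2]),np.abs(r.fun).max());c,s=np.cos(r.x[2]),np.sin(r.x[2])
print("empty seen",np.array([-.042*c,-.042*s])+r.x[:2])
```

```text
rel to TCP: dz, xmin,xmax,ymin,ymax
0.03 105 [-11.   8.] [-24.  34.]
0.06 140 [-13.   8.] [-49.  54.]
0.09 210 [-17.   9.] [-57.  65.]
0.12 279 [-19.  10.] [-61.  68.]
0.15 249 [-36.  21.] [-8. 39.]
0.18 405 [-37.  25.] [-10.  39.]
0.21 295 [-36.  28.] [ 7. 39.]
0.24 291 [-31.  27.] [17. 38.]
0.27 156 [-27.  19.] [24. 60.]
0.3 194 [-23.  37.] [50. 70.]
0.33 916 [-86.  45.] [-26.  96.]
0.36 1952 [-88.  34.] [-45.  97.]
0.39 387 [-119.  -67.] [ -3. 100.]
0.42 293 [-120.  -89.] [26. 99.]
[-0.0014558  -0.00226874] 6.442205649236288 0.002668350244076245
empty seen [-0.04319059 -0.00698118]
```

Run:
```python
from h import *;from plant import robot
s=robot.observe();st(s);print(off(s,[.4368,-.381,.115],16))
```

```text
26.25 tcp [ 0.4482 -0.3017  0.2773] yaw 24.8 F [ 0.1 -0.2  0.1] gap 0.0384 gf 0.0 q [-47.   2.  91.   0.  87.  18.]
([-0.0434, 0.0677, 0.1622], np.float64(8.8))
```

apply_moves --targets '[{"x": -0.012,"y": 0.02,"z": 0.02,"twist": 4,"grip": -0.1},{"x": -0.024,"y": 0.04,"z": 0.05,"twist": 8.8,"grip": -0.1},{"x": -0.036,"y": 0.058,"z": 0.08,"twist": 8.8,"grip": -0.1},{"x": -0.0434,"y": 0.068,"z": 0.115,"twist": 8.8,"grip": -0.1},{"x": -0.0434,"y": 0.068,"z": 0.145,"twist": 8.8,"grip": -0.1},{"x": -0.0434,"y": 0.068,"z": 0.162,"twist": 8.8,"grip": -0.1},{"x": -0.0434,"y": 0.068,"z": 0.162,"twist": 8.8,"grip": -0.1},{"x": -0.0434,"y": 0.068,"z": 0.162,"twist": 8.8,"grip": -0.1},{"x": -0.0434,"y": 0.068,"z": 0.162,"twist": 8.8,"grip": -0.1},{"x": -0.0434,"y": 0.068,"z": 0.162,"twist": 8.8,"grip": -0.1}]'

```text
time: 27.5
tcp_pos: [0.4392, -0.3812, 0.118]
tcp_rot: [[0.96, 0.278, 0.001], [0.278, -0.96, -0.001], [0.001, 0.002, -1.0]]
wrist_force: [-0.2, 0.6, -0.6]
finger_gap: 0.0382
gripper_force: 0.0
```

```bash
cat > hov.py <<'E'
from h import *;from plant import robot
from scipy.optimize import least_squares
s=robot.observe();st(s);P=np.array(s["tcp_pos"]);R=np.array(s["tcp_rot"])
d=robot.read_camera("scene");w=cloud(d);np.savez("hov.npz",**d)
T=(w-P)@R   # tool frame: x fwd, y close axis, z down
T[...,2]*=-1
for z in np.arange(.02,.08,.01):
    m=(T[...,2]>=z)&(T[...,2]<z+.01)&(abs(T[...,0])<.05)&(abs(T[...,1])<.05);q=T[m]
    if len(q):print(z.round(2),len(q),(q.min(0)*1000).round(1),(q.max(0)*1000).round(1))
for nm,lo,hi,r in(("cap",.053,.09,.008),("body",.012,.047,.02)):
    f=w[(abs(w[...,0]-.445)<.03)&(abs(w[...,1]+.378)<.03)&(w[...,2]>lo)&(w[...,2]<hi)]
    o=least_squares(lambda a:np.hypot(f[:,0]-a[0],f[:,1]-a[1])-r,[.445,-.378],loss="soft_l1",f_scale=.001)
    print(nm,len(f),o.x.round(4),"rel tool",(R.T@(np.append(o.x,P[2])-P)).round(4))
E
python3 hov.py
```

```text
27.5 tcp [ 0.4392 -0.3812  0.118 ] yaw 16.2 F [-0.2  0.6 -0.6] gap 0.0382 gf 0.0 q [-53.  15.  95.   0.  70.  21.]
0.02 2 [ -8.5 -25.7  28.9] [  4.8 -25.5  29.3]
0.03 10 [-12.2 -33.   33.8] [  8.3 -24.5  39.7]
0.04 28 [-11.7 -36.7  40.7] [  9.6 -23.7  50. ]
0.05 15 [-10.7 -34.4  50.7] [  4.7 -26.1  58.4]
0.06 3 [ -2.8 -35.9  60.2] [ 7.9 19.8 67. ]
0.07 5 [-13.4 -50.   73.5] [  9.7 -29.8  76.3]
cap 58 [ 0.4408 -0.3781] rel tool [ 0.0024 -0.0025 -0.    ]
body 111 [ 0.4407 -0.3788] rel tool [ 0.0021 -0.0019 -0.    ]
```

apply_moves --targets '[{"x": -0.0035,"y": 0,"z": 0.02,"twist": 0,"grip": -0.1},{"x": -0.0035,"y": 0,"z": 0.045,"twist": 0,"grip": -0.1},{"x": -0.0035,"y": 0,"z": 0.07,"twist": 0,"grip": -0.1},{"x": -0.0035,"y": 0,"z": 0.085,"twist": 0,"grip": -0.1},{"x": -0.0035,"y": 0,"z": 0.09,"twist": 0,"grip": -0.1},{"x": -0.0035,"y": 0,"z": 0.09,"twist": 0,"grip": -0.3},{"x": -0.0035,"y": 0,"z": 0.09,"twist": 0,"grip": -0.5},{"x": -0.0035,"y": 0,"z": 0.09,"twist": 0,"grip": -0.8},{"x": -0.0035,"y": 0,"z": 0.09,"twist": 0,"grip": -0.9},{"x": -0.0035,"y": 0,"z": 0.09,"twist": 0,"grip": -0.9}]'

```text
time: 28.8
tcp_pos: [0.436, -0.3824, 0.028]
tcp_rot: [[0.96, 0.278, 0.001], [0.278, -0.96, -0.001], [0.001, 0.002, -1.0]]
wrist_force: [0.0, -0.1, 6.2]
finger_gap: 0.0142
gripper_force: 39.2
```

```bash
python3 hov.py
```

```text
28.8 tcp [ 0.436  -0.3824  0.028 ] yaw 16.2 F [ 0.  -0.1  6.2] gap 0.0142 gf 39.2 q [-53.  21.  98.   0.  60.  21.]
0.02 40 [-12.3 -21.2  20.3] [22.5 12.  27.7]
0.03 16 [-11.8 -21.1  30.2] [13.3  0.9 39.6]
0.04 21 [-10.7 -24.   40.3] [13.7 -2.  50. ]
0.05 11 [ -7.6 -24.2  50.5] [  3.6 -20.   58.1]
0.07 7 [ -9.8 -42.5  74.6] [  9.1 -37.9  80. ]
cap 51 [ 0.4316 -0.3684] rel tool [-0.0003 -0.0147 -0.    ]
body 113 [ 0.4413 -0.3798] rel tool [ 0.0057 -0.001   0.    ]
```

Run:
```python
from h import *;from plant import robot
s=robot.observe();st(s);print(off(s,[.5318,.0744,.228],16.4))
```

```text
28.85 tcp [ 0.436  -0.3824  0.028 ] yaw 16.2 F [-1.2  0.6  5.6] gap 0.0148 gf 39.2 q [-53.  21.  98.   0.  60.  21.]
([0.2192, -0.4118, -0.2006], np.float64(-0.2))
```

apply_moves --targets '[{"x": 0,"y": 0,"z": -0.015,"twist": 0,"grip": -0.95},{"x": 0,"y": 0,"z": -0.05,"twist": 0,"grip": -0.95},{"x": 0,"y": 0,"z": -0.1,"twist": 0,"grip": -0.95},{"x": 0,"y": 0,"z": -0.15,"twist": 0,"grip": -0.95},{"x": 0,"y": 0,"z": -0.19,"twist": 0,"grip": -0.95},{"x": 0.01,"y": -0.02,"z": -0.205,"twist": 0,"grip": -0.95},{"x": 0.035,"y": -0.06,"z": -0.205,"twist": 0,"grip": -0.95},{"x": 0.06,"y": -0.105,"z": -0.205,"twist": 0,"grip": -0.95},{"x": 0.085,"y": -0.15,"z": -0.205,"twist": 0,"grip": -0.95},{"x": 0.11,"y": -0.195,"z": -0.205,"twist": 0,"grip": -0.95}]'

```text
time: 30.1
tcp_pos: [0.4867, -0.162, 0.2323]
tcp_rot: [[0.961, 0.278, 0.0], [0.278, -0.961, 0.0], [0.0, -0.0, -1.0]]
wrist_force: [0.6, 0.1, -1.7]
finger_gap: 0.0144
gripper_force: 39.2
```

apply_moves --targets '[{"x": 0.022,"y": -0.042,"z": 0,"twist": 0,"grip": -0.95},{"x": 0.044,"y": -0.084,"z": 0,"twist": 0,"grip": -0.95},{"x": 0.066,"y": -0.126,"z": 0,"twist": 0,"grip": -0.95},{"x": 0.086,"y": -0.165,"z": 0,"twist": 0,"grip": -0.95},{"x": 0.1,"y": -0.195,"z": 0,"twist": 0,"grip": -0.95},{"x": 0.107,"y": -0.213,"z": 0,"twist": 0,"grip": -0.95},{"x": 0.109,"y": -0.217,"z": 0.01,"twist": 0,"grip": -0.95},{"x": 0.109,"y": -0.217,"z": 0.03,"twist": 0,"grip": -0.95},{"x": 0.109,"y": -0.217,"z": 0.05,"twist": 0,"grip": -0.95},{"x": 0.109,"y": -0.217,"z": 0.05,"twist": 0,"grip": -0.95}]'

```text
time: 31.35
tcp_pos: [0.5294, 0.074, 0.1796]
tcp_rot: [[0.961, 0.277, -0.005], [0.277, -0.961, -0.0], [-0.005, -0.001, -1.0]]
wrist_force: [0.6, -1.0, -1.4]
finger_gap: 0.0146
gripper_force: 39.2
```

```bash
python3 - <<'E'
from h import *;from plant import robot
s=robot.observe();st(s);print(off(s,[.5318,.0744,.12],16.4))
E
python3 lid.py;python3 rod.py
```

```text
31.35 tcp [0.5294 0.074  0.1796] yaw 16.1 F [ 0.6 -1.  -1.4] gap 0.0146 gf 39.2 q [-5.  4. 99. -0. 76. 69.]
([0.0027, 0.0004, 0.0596], np.float64(-0.3))
31.35 tcp [0.5294 0.074  0.1796] yaw 16.1 F [ 0.6 -1.  -1.4] gap 0.0146 gf 39.2 q [-5.  4. 99. -0. 76. 69.]
chest [-0.0518 -0.0076  0.1796]
lid 5 1.1198057
31.4 tcp [0.5304 0.0741 0.1811] yaw 16.1 F [ 0.5  0.2 -0.3] gap 0.0152 gf 39.2 q [-5.  4. 99. -0. 76. 69.]
red 14 [-0.0294 -0.1025  0.1674]
rod 147 angle fit 0.8557253 through pivot 0.8980460510919545 tip z 0.17259291498672427
```

apply_moves --targets '[{"x": 0.001,"y": 0,"z": 0.006,"twist": 0,"grip": -0.95},{"x": 0.001,"y": 0,"z": 0.014,"twist": 0,"grip": -0.95},{"x": 0.001,"y": 0,"z": 0.022,"twist": 0,"grip": -0.95},{"x": 0.001,"y": 0,"z": 0.03,"twist": 0,"grip": -0.95},{"x": 0.001,"y": 0,"z": 0.038,"twist": 0,"grip": -0.95},{"x": 0.001,"y": 0,"z": 0.046,"twist": 0,"grip": -0.95},{"x": 0.001,"y": 0,"z": 0.052,"twist": 0,"grip": -0.95},{"x": 0.001,"y": 0,"z": 0.055,"twist": 0,"grip": -0.95},{"x": 0.001,"y": 0,"z": 0.055,"twist": 0,"grip": -0.95},{"x": 0.001,"y": 0,"z": 0.055,"twist": 0,"grip": -0.95}]'

```text
time: 32.7
tcp_pos: [0.5324, 0.0752, 0.1273]
tcp_rot: [[0.96, 0.278, 0.001], [0.278, -0.96, -0.0], [0.001, 0.0, -1.0]]
wrist_force: [0.3, 0.4, -0.6]
finger_gap: 0.0147
gripper_force: 39.2
```

```bash
cat > place.py <<'E'
from h import *;from plant import robot
from scipy.optimize import least_squares
s=robot.observe();st(s);P=np.array(s["tcp_pos"]);R=np.array(s["tcp_rot"])
print(off(s,[.5318,.0744,.035],16.4))
e=robot.read_camera("scene");np.savez("last.npz",**e);W=cloud(e);T=(W-P)@R;h=cv2.cvtColor(e["pixels"],cv2.COLOR_RGB2HSV)
g=((h[...,0]>45)&(h[...,0]<85)&(h[...,1]>120)&(abs(T[...,0])<.13)&(abs(T[...,1])<.09)&(W[...,2]>.062)&(W[...,2]<.1)).astype(np.uint8)
k,l,stt,c=cv2.connectedComponentsWithStats(g)
for i in range(1,k):
    if stt[i,4]<8: continue
    q=T[l==i];r=least_squares(lambda p:np.hypot(q[:,0]-p[0],q[:,1]-p[1])-.008,q.mean(0)[:2]+[.004,0],loss="soft_l1",f_scale=.001);print("green",stt[i,4],r.x.round(4))
b=P[2]-.028
for nm,lo,hi,rr in(("body",.012,.048,.02),):
    m=(W[...,2]>b+lo)&(W[...,2]<b+hi)&(abs(T[...,0])<.035)&(abs(T[...,1])<.03)&(h[...,1]<110)
    q=T[m];r=least_squares(lambda p:np.hypot(q[:,0]-p[0],q[:,1]-p[1])-rr,[.007,0],loss="soft_l1",f_scale=.001);print(nm,len(q),r.x.round(4),np.std(r.fun).round(4))
m=(W[...,2]>P[2]+.03)&(W[...,2]<P[2]+.06)&(abs(T[...,0])<.02)&(abs(T[...,1])<.04);q=T[m]
print("fingers",len(q),(np.percentile(q,[3,97],0)*1000).round(1).tolist())
E
python3 place.py
```

```text
32.7 tcp [0.5324 0.0752 0.1273] yaw 16.2 F [ 0.3  0.4 -0.6] gap 0.0147 gf 39.2 q [ -5.   8. 102.   0.  70.  69.]
([-0.0009, 0.0006, 0.0923], np.float64(-0.2))
green 12 [0.0779 0.0361]
green 47 [ 0.092  -0.0016]
green 40 [0.0462 0.0008]
green 42 [ 0.0687 -0.0358]
green 39 [ 0.0258 -0.0355]
body 102 [ 0.0068 -0.0002] 0.0016
fingers 66 [[-12.5, -22.1, -56.5], [0.8, 11.2, -31.3]]
```

apply_moves --targets '[{"x": -0.0013,"y": 0,"z": 0.006,"twist": 0,"grip": -0.95},{"x": -0.0013,"y": 0,"z": 0.014,"twist": 0,"grip": -0.95},{"x": -0.0013,"y": 0,"z": 0.022,"twist": 0,"grip": -0.95},{"x": -0.0013,"y": 0,"z": 0.03,"twist": 0,"grip": -0.95},{"x": -0.0013,"y": 0,"z": 0.038,"twist": 0,"grip": -0.95},{"x": -0.0013,"y": 0,"z": 0.046,"twist": 0,"grip": -0.95},{"x": -0.0013,"y": 0,"z": 0.054,"twist": 0,"grip": -0.95},{"x": -0.0013,"y": 0,"z": 0.06,"twist": 0,"grip": -0.95},{"x": -0.0013,"y": 0,"z": 0.06,"twist": 0,"grip": -0.95},{"x": -0.0013,"y": 0,"z": 0.06,"twist": 0,"grip": -0.95}]'

```text
time: 34.0
tcp_pos: [0.5312, 0.0749, 0.0673]
tcp_rot: [[0.961, 0.278, 0.001], [0.278, -0.961, -0.0], [0.001, 0.0, -1.0]]
wrist_force: [-0.1, 0.8, -1.3]
finger_gap: 0.0145
gripper_force: 39.2
```

```bash
python3 place.py;python3 lid.py
```

```text
34.0 tcp [0.5312 0.0749 0.0673] yaw 16.2 F [-0.1  0.8 -1.3] gap 0.0145 gf 39.2 q [ -5.  12. 105.   0.  63.  69.]
([0.0005, 0.0006, 0.0323], np.float64(-0.2))
green 45 [0.0696 0.0364]
green 46 [0.0897 0.0012]
green 16 [ 0.0557 -0.0043]
green 41 [ 0.0697 -0.0355]
green 40 [ 0.0305 -0.0374]
body 121 [ 0.0086 -0.0019] 0.0034
fingers 54 [[-12.4, -22.4, -57.4], [-5.8, 11.7, -31.9]]
34.05 tcp [0.5313 0.0748 0.0674] yaw 16.2 F [ 0.8 -0.4 -0.2] gap 0.0149 gf 39.2 q [ -5.  12. 105.   0.  63.  69.]
chest [-0.0498 -0.0071  0.0674]
lid 6 1.1190976
```

apply_moves --targets '[{"x": 0,"y": 0,"z": 0.005,"twist": 0,"grip": -0.95},{"x": 0,"y": 0,"z": 0.011,"twist": 0,"grip": -0.95},{"x": 0,"y": 0,"z": 0.016,"twist": 0,"grip": -0.95},{"x": 0,"y": 0,"z": 0.021,"twist": 0,"grip": -0.95},{"x": 0,"y": 0,"z": 0.025,"twist": 0,"grip": -0.95},{"x": 0,"y": 0,"z": 0.028,"twist": 0,"grip": -0.95},{"x": 0,"y": 0,"z": 0.03,"twist": 0,"grip": -0.95},{"x": 0,"y": 0,"z": 0.0315,"twist": 0,"grip": -0.95},{"x": 0,"y": 0,"z": 0.0315,"twist": 0,"grip": -0.95},{"x": 0,"y": 0,"z": 0.0315,"twist": 0,"grip": -0.95}]'

```text
time: 35.35
tcp_pos: [0.5309, 0.0749, 0.0355]
tcp_rot: [[0.961, 0.278, 0.0], [0.278, -0.961, -0.0], [0.0, 0.0, -1.0]]
wrist_force: [2.3, 0.5, -1.3]
finger_gap: 0.0144
gripper_force: 39.2
```

```bash
python3 place.py;python3 lid.py
```

```text
35.35 tcp [0.5309 0.0749 0.0355] yaw 16.2 F [ 2.3  0.5 -1.3] gap 0.0144 gf 39.2 q [ -5.  15. 106.  -0.  60.  69.]
([0.0007, 0.0007, 0.0005], np.float64(-0.2))
green 47 [0.0707 0.0358]
green 46 [ 0.0939 -0.003 ]
green 40 [0.0476 0.0007]
green 41 [ 0.0681 -0.0351]
green 40 [ 0.0314 -0.0379]
body 166 [ 0.0044 -0.0018] 0.005
fingers 51 [[-12.4, -20.6, -56.9], [-5.6, 11.5, -31.9]]
35.4 tcp [0.5309 0.0749 0.0355] yaw 16.2 F [ 1.4 -0.3 -1.5] gap 0.0147 gf 39.2 q [ -5.  15. 106.  -0.  60.  69.]
chest [-0.0501 -0.007   0.0355]
lid 6 1.1182691
```

apply_moves --targets '[{"x": 0,"y": 0,"z": 0.001,"twist": 0,"grip": -0.95},{"x": 0,"y": 0,"z": 0.002,"twist": 0,"grip": -0.95},{"x": 0,"y": 0,"z": 0.002,"twist": 0,"grip": -0.8},{"x": 0,"y": 0,"z": 0.002,"twist": 0,"grip": -0.6},{"x": 0,"y": 0,"z": 0.002,"twist": 0,"grip": -0.4},{"x": 0,"y": 0,"z": 0.002,"twist": 0,"grip": -0.4},{"x": 0,"y": 0,"z": 0.002,"twist": 0,"grip": -0.4},{"x": 0,"y": 0,"z": -0.005,"twist": 0,"grip": -0.4},{"x": 0,"y": 0,"z": -0.015,"twist": 0,"grip": -0.4},{"x": 0,"y": 0,"z": -0.03,"twist": 0,"grip": -0.4}]'

```text
time: 36.7
tcp_pos: [0.5309, 0.0749, 0.0664]
tcp_rot: [[0.961, 0.278, -0.0], [0.278, -0.961, 0.0], [-0.0, -0.0, -1.0]]
wrist_force: [-0.0, 0.1, 0.5]
finger_gap: 0.0254
gripper_force: 0.0
```

```bash
python3 place.py;python3 lid.py
```

```text
36.7 tcp [0.5309 0.0749 0.0664] yaw 16.2 F [-0.   0.1  0.5] gap 0.0254 gf 0.0 q [ -5.  12. 105.   0.  63.  69.]
([0.0008, 0.0007, 0.0314], np.float64(-0.2))
green 47 [0.07   0.0363]
green 45 [ 0.0933 -0.0008]
green 17 [ 0.0558 -0.0034]
green 43 [ 0.0704 -0.0358]
green 42 [ 0.0273 -0.0353]
body 163 [0.0117 0.0009] 0.005
fingers 62 [[-12.3, -27.1, -59.1], [-3.9, 16.8, -33.4]]
36.75 tcp [0.5328 0.0748 0.0689] yaw 16.2 F [1.8 0.5 1.5] gap 0.0255 gf 0.0 q [ -5.  12. 105.   0.  63.  69.]
chest [-0.0484 -0.0074  0.0689]
lid 4 1.1198676
```

apply_moves --targets '[{"x": -0.001,"y": 0,"z": -0.02,"twist": 0,"grip": -0.4},{"x": -0.003,"y": 0,"z": -0.045,"twist": 0,"grip": -0.4},{"x": -0.006,"y": 0,"z": -0.075,"twist": 0,"grip": -0.4},{"x": -0.012,"y": 0,"z": -0.11,"twist": 0,"grip": -0.4},{"x": -0.03,"y": 0,"z": -0.14,"twist": 0,"grip": -0.4},{"x": -0.06,"y": 0.02,"z": -0.16,"twist": 0,"grip": -0.4},{"x": -0.09,"y": 0.06,"z": -0.16,"twist": 0,"grip": -0.4},{"x": -0.11,"y": 0.11,"z": -0.16,"twist": 0,"grip": -0.4},{"x": -0.12,"y": 0.16,"z": -0.16,"twist": 0,"grip": -0.4},{"x": -0.12,"y": 0.21,"z": -0.16,"twist": 0,"grip": -0.4}]'

```text
time: 38.05
tcp_pos: [0.4738, -0.162, 0.226]
tcp_rot: [[0.961, 0.278, 0.001], [0.278, -0.961, -0.0], [0.001, 0.001, -1.0]]
wrist_force: [1.2, 0.6, 0.8]
finger_gap: 0.0259
gripper_force: 0.0
```

```bash
python3 place.py|head -1;python3 lid.py;python3 rod.py
python3 - <<'E'
from h import *;from plant import robot
d=dict(np.load("last.npz"));t=robot.read_camera("top")
a=cv2.resize(d["pixels"][150:340,120:300,::-1],(474,500),interpolation=cv2.INTER_CUBIC)
b=cv2.resize(t["pixels"][120:280,90:190,::-1],(312,500),interpolation=cv2.INTER_CUBIC)
cv2.imwrite("pics/end.png",np.hstack([a,b]))
w=cloud(d);h=cv2.cvtColor(d["pixels"],cv2.COLOR_RGB2HSV);U=cf(w)
o=(h[...,0]>5)&(h[...,0]<20)&(h[...,1]>150)&(abs(U[...,0])<.09)&(abs(U[...,1])<.09)&(U[...,2]>.05)
print("orange",o.sum(),U[o].mean(0),U[o][:,2].max())
E
```

```text
38.05 tcp [ 0.4738 -0.162   0.226 ] yaw 16.1 F [1.2 0.6 0.8] gap 0.0259 gf 0.0 q [-33.  -3. 102.   0.  81.  41.]
38.1 tcp [ 0.4749 -0.1674  0.2257] yaw 15.9 F [-3.6 -4.2  0.3] gap 0.0258 gf 0.0 q [-33.  -3. 101.  -0.  81.  41.]
chest [-0.1474 -0.2359  0.2257]
lid 7 1.1189517
38.15 tcp [ 0.4744 -0.1642  0.2256] yaw 15.9 F [-0.7  0.7  0.5] gap 0.0255 gf 0.0 q [-33.  -3. 101.  -0.  81.  41.]
red 68 [-0.0205 -0.1015  0.1771]
rod 296 angle fit 0.84258085 through pivot 0.8782247361585551 tip z 0.2216469582932975
orange 54 [-0.04641088 -0.0009913   0.08005653] 0.09233211354945597
  ret = _var(a, axis=axis, dtype=dtype, out=out, ddof=ddof,
  arrmean = um.true_divide(arrmean, div, out=arrmean,
  ret = ret.dtype.type(ret / rcount)
```

View pics/end.png

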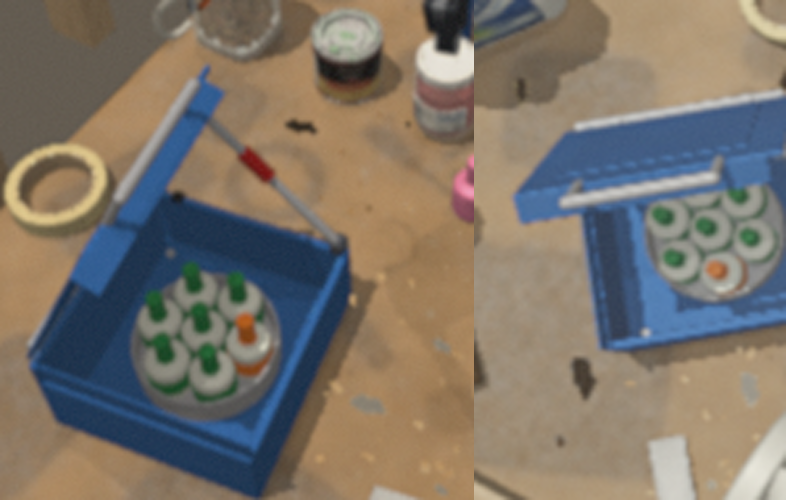

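The orange flask stands upright in the empty place at (248,345), with its cap top level with the green ones and all six of those standing. The lid is propped, reading 1.12 with the rod at 0.84, and the arm is clear. Handing in.

```bash
python3 -c "
from plant import robot
print(robot.finish_job())"
```

```text
the job is handed in; nothing more can be done
None
```

The job is handed in at about 38 s. The lid is propped on the rod (lid about 1.12, rod about 0.84), and the orange-capped flask stands upright in the pot's empty place with all six green-capped flasks standing; I saw no sign of disturbing anything else on the bench.

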